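# Fetch the coverslips from behind the stain bottles

### The arm

A 7-joint arm with a two-finger parallel gripper is mounted at the origin on a cart in front of the work surface, level with it; the furniture and walls round the work are solid. World frame = base frame: x ahead of the robot, y to its left, z up, the work surface at z = 0. Lengths are in mm, angles in rad, forces in N, time in s.
With the tool pointing down it reaches from about 400 to 850 mm from the base axis. Payload 10.4 kg.
Tool frame: the origin (TCP) lies midway between the tips of the shut fingers; the grasp point (between the pads) lies 19 mm behind it; z points along the fingers, y is the line along which they close (so a half turn about z gives the same grasp; the last joint's range is limited). The gripper opens to 87 mm and grips with 3 to 60 N. Pads are 19 mm wide; open, the fingers measure 117 mm over their backs; the gripper's body (75 mm by 190 mm) begins 51 mm behind the grasp point.
Start: joints at [-1.173, 0.332, -0.065, 1.46, 0.022, 1.35, -0.088], TCP at [255.297, 570.505, 222.576] pointing down, gripper open.
Joint ranges: [-2.6, 2.6], [-0.5, 2.12], [-1.47, 1.34], [0.16, 2.42], [-1.27, 4.41], [0.06, 2.06], [-2.6, 2.6]. Speed limits (rad/s): [2.22, 2.22, 2.79, 2.79, 3.14, 3.14, 3.14].

### API

Orientations are given as [roll, pitch, yaw] about the fixed x, y, z axes, in that order (R = Rz(yaw) Ry(pitch) Rx(roll)).
In Python, from station import r, eyes gives the robot as it stands.
- The arm moves only by the tool jog_arm, never from a script. Its argument "deltas" is a list of rows, each an object of numbers: "tx", "ty", "tz": the shift along the tool's x, y, z in m; "wx", "wy", "wz": the turn, a rotation vector about the tool's x, y, z in degrees; "hand": the finger opening in m, from 0 to 0.087. A call has 1 to 8 rows; each row is the pose to reach, as a shift and turn from the pose commanded when the call began, along the tool's axes at that moment; what a row does not reach only later rows make up. A row lasts 1/10 s, in which the tool goes at most 50 mm and 8.59 degrees, less where a joint would pass 70% of its speed; a pose out of reach is approached as far as the arm can. A call with a gripper value outside its range is refused whole. The fingers move at their own pace and stop on an object; "force" is the grip in N (left out, the last holds). Time passes only in rows, so rows that repeat a pose let the fingers close. It gives the time, the measured TCP pose, the force, the opening and the grip force at its end, in the units of the state.
- r.sense(): the state, without advancing time (a new reading comes with each control period).
- eyes.grab_frame(name): name is "side" or "top" or "wrist"; returns a dict with "pixels" (400x640x3 uint8, red, green, blue), "camera_matrix" (3x3 intrinsics, pixels), "rvec" (rotation vector, rad) and "tvec" (3), from world to camera coordinates, as OpenCV has them. Camera axes: x right, y down, z forward; pixel columns grow to the right and rows downward; lengths in mm; the calibration is good to about 2 mm. The wrist camera is an equidistant fisheye: a pixel r from the principal point sees the ray r / f radians off the axis. A picture is of the moment at which its call begins. There is no depth.
- r.sign_off(): hands the job in; it is judged then, once.
The state is a dict: "time": time; "q": joint angles; "dq": joint speeds; "effort": joint torques, N m; "ee_pos": TCP position; "orientation": TCP orientation; "contact_force": force on the tool from outside, world axes, zero at the start; "torque": the same for the moment, N m; "opening": finger opening in mm; "grasp_force": force on a finger pad.
Only numpy, scipy, OpenCV 4.12 (cv2) and the standard library are available. Lean on these libraries where they do the work, as an engineer would, in place of code of your own. Each camera call takes 0.05 s, during which the arm holds its last target. There are 200 camera calls.

### The job

The little carton of coverslips is tucked in tight behind the three bottles of the staining caddy: move all three bottles over to the steel tray and stand them there, then take the carton out and lay it flat on the middle of the blue slide box. With the carton there, put the bottles back, each fully down in the socket of the caddy that is bored for it, keeping every bottle upright throughout.

Things in the scene. Friction and masses are not known exactly. Their poses are not given: they have to be found in the camera images.
- dropper_bottle: Small amber dropping bottle with black rubber bulb, 35 mm diameter, 92 mm high, about 0.09 kg. Origin: centre of its underside, z up its axis. Round glass body up to 60 mm, collar 20 mm wide from 60 to 72 mm, bulb 13 mm wide above.
- brown_bottle: Amber reagent bottle with black screw cap, 62 mm diameter, 120 mm high, about 0.4 kg. Origin: centre of its underside, z up its axis. The cap is 31 mm in diameter and reaches from 105 to 120 mm above the underside; it is fixed on, the bottle can be lifted by it.
- large_bottle: The tallest bottle: colourless clear body with a label band and a white cap, body 72 x 79 mm (nearly round), 187 mm high, about 0.44 kg. Origin: centre of its underside, z up its axis. The cap is 36 mm in diameter and reaches from 167 to 187 mm above the underside; it is fixed on, the bottle can be lifted by it.
- dropper_socket (a point): Centre of the floor of the narrowest socket, for the dropping bottle: a round recess 43 mm wide, 20 mm deep, 3 mm chamfer at the mouth, in a white block 92 mm wide, 53 mm deep, 30 mm high. z up; x points across the row of blocks towards the carton behind, y along the row. The seated bottle's origin is at this point, 16 mm above the bench.
- brown_socket (a point): Centre of the floor of the middle-sized socket, for the amber screw-cap bottle: round recess 70 mm wide, 20 mm deep, 3 mm chamfer, in a block 92 mm wide, 80 mm deep, 30 mm high. Axes and height as for dropper_socket. The three blocks stand side by side, 94 mm apart, rear faces in line, on a grey base with a 12 mm rim; their order in the row varies.
- large_socket (a point): Centre of the floor of the widest socket, for the tallest bottle: round recess 87 mm wide, 20 mm deep, 3 mm chamfer, in a block 92 mm wide, 97 mm deep, 30 mm high. Axes and height as for dropper_socket. At the start every bottle stands in its own socket.
- coverslip_box: Closed carton of coverslips, 34 x 53 x 22 mm, white with a blue stripe. It lies on the grey base 6 mm above the bench, close behind the row of blocks. Origin: centre of its underside; x along its 34 mm side (across the row), y along its 53 mm side (along the row), z up. With the bottles away there is room for fingers at both 53 mm ends but not between it and the blocks.
- slide_box: Flat dark blue slide box, lid shut, 84 x 88 mm, 30 mm high, fixed to the bench. Origin: centre of its underside, z up; its top is 30 mm above the origin.
- steel_tray: Shallow rectangular steel tray on the bench, fixed, 285 x 118 mm outside, rim 14 mm high (16.5 mm with its bead), floor 2.5 mm thick, 280 x 113 mm inside. Origin: centre of its underside; x along its length, y across, z up. It holds the three bottles in a row along its length, about 95 mm apart. It may stand left or right of the caddy, with the slide box on the other side.
Mind the look-alikes: they are no part of the job. There is more than one size of the coverslip_box; the job needs the middle-sized. What is shaped like the dropper_bottle but turquoise is not meant.

How it is judged (in metres and radians):
On the way, in this order (a step that is already met when the one before it is completed fails the run):
1. all three bottles stand upright and released on the steel tray, the carton still in its place behind the blocks (x of dropper_bottle in the frame of steel_tray between -0.14 and 0.14 m and y of dropper_bottle in the frame of steel_tray between -0.055 and 0.055 m and z of dropper_bottle in the frame of steel_tray between -0.003 and 0.01 m and angle between each of dropper_bottle, brown_bottle, large_bottle's own z axis and vertical below 0.1 rad and contact force between each of dropper_bottle, brown_bottle, large_bottle and the fingers below 0.1 N and x of brown_bottle in the frame of steel_tray between -0.14 and 0.14 m and y of brown_bottle in the frame of steel_tray between -0.055 and 0.055 m and z of brown_bottle in the frame of steel_tray between -0.003 and 0.01 m and x of large_bottle in the frame of steel_tray between -0.14 and 0.14 m and y of large_bottle in the frame of steel_tray between -0.055 and 0.055 m and z of large_bottle in the frame of steel_tray between -0.003 and 0.01 m and distance of coverslip_box from where it was at the start of the episode below 0.02 m), for 0.2 s.
2. the carton lies released on the middle of the slide box while the bottles stand on the tray (x of dropper_bottle in the frame of steel_tray between -0.14 and 0.14 m and y of dropper_bottle in the frame of steel_tray between -0.055 and 0.055 m and z of dropper_bottle in the frame of steel_tray between -0.003 and 0.01 m and angle between each of dropper_bottle, brown_bottle, large_bottle, coverslip_box's own z axis and vertical below 0.1 rad and contact force between each of dropper_bottle, brown_bottle, large_bottle, coverslip_box and the fingers below 0.1 N and x of brown_bottle in the frame of steel_tray between -0.14 and 0.14 m and y of brown_bottle in the frame of steel_tray between -0.055 and 0.055 m and z of brown_bottle in the frame of steel_tray between -0.003 and 0.01 m and x of large_bottle in the frame of steel_tray between -0.14 and 0.14 m and y of large_bottle in the frame of steel_tray between -0.055 and 0.055 m and z of large_bottle in the frame of steel_tray between -0.003 and 0.01 m and horizontal distance between coverslip_box and slide_box below 0.015 m and z of coverslip_box in the frame of slide_box between 0.025 and 0.036 m), for 0.2 s.
At the end, for the whole second after the job is handed in: Each bottle is fully down in its own socket (axis within 8 mm, underside within 5 mm of the socket floor, upright within 0.08 rad), the carton lies flat on top of the slide box with its centre within 15 mm of the slide box's centre, and all four are released and at rest (horizontal distance between dropper_bottle and dropper_socket below 0.008 m and z of dropper_bottle in the frame of dropper_socket between -0.004 and 0.005 m and angle between each of dropper_bottle, brown_bottle, large_bottle's own z axis and vertical below 0.08 rad and linear speed of each of dropper_bottle, brown_bottle, large_bottle, coverslip_box below 0.02 m/s and angular speed of each of dropper_bottle, brown_bottle, large_bottle, coverslip_box below 0.2 rad/s and contact force between each of dropper_bottle, brown_bottle, large_bottle, coverslip_box and the fingers below 0.1 N and horizontal distance between brown_bottle and brown_socket below 0.008 m and z of brown_bottle in the frame of brown_socket between -0.004 and 0.005 m and horizontal distance between large_bottle and large_socket below 0.008 m and z of large_bottle in the frame of large_socket between -0.004 and 0.005 m and horizontal distance between coverslip_box and slide_box below 0.015 m and z of coverslip_box in the frame of slide_box between 0.025 and 0.036 m and angle between coverslip_box's own z axis and vertical below 0.1 rad); the robot touches nothing.
It fails at once if a bottle is tipped by more than about 35 degrees (angle between any of dropper_bottle, brown_bottle, large_bottle's own z axis and vertical above 0.6 rad).
It also fails if it takes over 147 s, if anything falls off the work surface, if the arm or the gripper's body presses on something with over 40 N, if the wrist force passes 120 N, or if a joint passes its speed limit or range.

## Working session

There is one attempt and no reset: what is moved stays moved. The work goes in short steps, Python scripts to look and compute and a tool call to move; the robot and the scene stay as the last step left them, time stands still between calls to the robot, and variables do not carry over. Pictures are saved under pics/ and viewed, at most 14 in all, crops included, and the job is handed in when it is done.

Besides the shell and the picture viewer there is one more tool, called after "Call:" by a JSON object that holds its "method" and its "body". jog_arm: Moves the arm, as the interface text tells. Its arguments: {"type":"object","properties":{"deltas":{"type":"array","items":{"type":"object","properties":{"tx":{"type":"number"},"ty":{"type":"number"},"tz":{"type":"number"},"wx":{"type":"number"},"wy":{"type":"number"},"wz":{"type":"number"},"hand":{"type":"number"}}}},"force":{"type":"number"}},"required":["deltas"]}

```bash
ls; mkdir -p pics
python3 - <<'E'
from station import r, eyes
import cv2,pickle
print(r.sense())
d={}
for n in("side","top","wrist"):
    f=eyes.grab_frame(n); d[n]=f
    cv2.imwrite(f"pics/{n}0.png",f["pixels"][:,:,::-1])
    print(n,f["camera_matrix"],f["rvec"],f["tvec"])
pickle.dump(d,open("f0.pkl","wb"))
E
```

```text
pics
{'time': 0.0, 'q': array([-1.17257606,  0.33290509, -0.06469743,  1.46088824,  0.02163652,
        1.34989539, -0.08850788]), 'dq': array([-1.56557766e-03,  8.03690041e-04,  7.76500930e-04, -8.25499718e-04,
        2.44630204e-06, -1.14461802e-03, -1.36969440e-03]), 'effort': array([-2.07437902e-04, -6.23238444e+01,  2.46100343e-02, -3.89906573e+01,
       -6.14304794e-02,  3.95993760e-02,  1.33343992e-04]), 'ee_pos': array([255.18708641, 570.13290503, 221.75853978]), 'orientation': array([-3.14019660e+00,  9.85145438e-05,  2.72079004e+00]), 'contact_force': array([-0.21917453, -0.27400736, -0.03702141]), 'torque': array([ 0.00890387,  0.0131899 , -0.00763155]), 'grasp_force': 0.0, 'opening': 86.67357473968451}
side [[461.26291662   0.         328.64743428]
 [  0.         461.26291662 190.62739992]
 [  0.           0.           1.        ]] [ 0.54265896  2.83365279 -0.88918003] [ 584.76107194 -125.46530342 1249.3929044 ]
top [[367.9187652    0.         324.7593639 ]
 [  0.         367.9187652  195.01452965]
 [  0.           0.           1.        ]] [ 2.20927246 -2.00072685  0.21539075] [-88.14894047 576.78116598 826.32696251]
wrist [[309.70691629   0.         317.49812249]
 [  0.         309.70691629 202.32715496]
 [  0.           0.           1.        ]] [-2.41750162 -1.56969917 -0.23342144] [-624.19130645  -36.43845963  390.51696617]
```

View pics/top0.png

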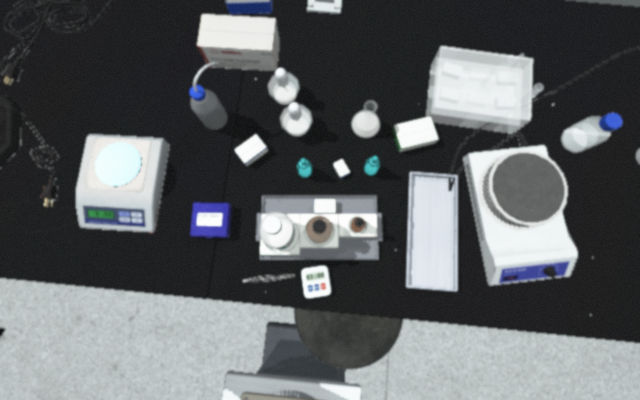

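View pics/side0.png

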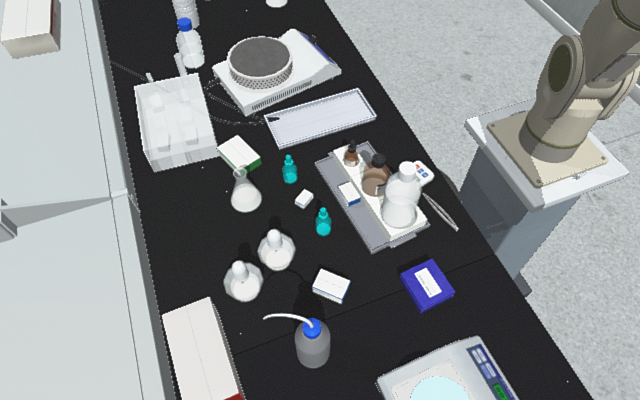

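The top view shows the caddy at about (320,228). The large bottle is at (277,232), brown at (319,230) and the dropper at (358,225), with a carton behind at (325,205). The tray is at (432,232) and the slide box at (210,220). The side view shows the same things. The carton candidates are top (325,205), (341,168) and (252,150). Only the first lies on the grey base, and it is the middle size.

```bash
cat > h.py <<'E'
import numpy as np, cv2
def cam(f):
    R=cv2.Rodrigues(np.float64(f["rvec"]))[0]; t=np.float64(f["tvec"]).ravel(); return np.float64(f["camera_matrix"]),R,t
def cast(f,uv,z,fish=False):
    K,R,t=cam(f); uv=np.atleast_2d(uv).astype(float)
    d=np.c_[(uv[:,0]-K[0,2])/K[0,0],(uv[:,1]-K[1,2])/K[1,1],np.ones(len(uv))]
    if fish:
        th=np.hypot(d[:,0],d[:,1]); s=np.where(th>1e-9,np.sin(th)/np.maximum(th,1e-9),1)
        d=np.c_[d[:,0]*s,d[:,1]*s,np.cos(th)]
    w=d@R; c=-R.T@t
    return c+w*((z-c[2])/w[:,2])[:,None]
def proj(f,P,fish=False):
    K,R,t=cam(f); p=np.atleast_2d(P)@R.T+t
    if fish:
        rr=np.hypot(p[:,0],p[:,1]); th=np.arctan2(rr,p[:,2]); n=p[:,:2]/rr[:,None]*th[:,None]
    else: n=p[:,:2]/p[:,2:]
    return n*[K[0,0],K[1,1]]+K[:2,2]
def tri(fs,uvs):
    A=[];b=[]
    for f,uv in zip(fs,uvs):
        K,R,t=cam(f); M=K@np.c_[R,t]
        for k in(0,1):
            row=M[k]-uv[k]*M[2]; A.append(row[:3]); b.append(-row[3])
    return np.linalg.lstsq(np.array(A),np.array(b),rcond=None)[0]
E
python3 - <<'E'
from h import *; import pickle
d=pickle.load(open("f0.pkl","rb"))
T,S,W=d["top"],d["side"],d["wrist"]
for n,f in d.items():
    K,R,t=cam(f); print(n,(-R.T@t).round(), R[2].round(2))
for n,uv,z in(("large cap",(279,229),203),("brown cap",(319,230),136),("dropper",(358,225),108),("carton",(325,205),28),("tray",(432,232),3),("slide",(210,220),30),("carton l",(252,150),20),("base tl",(262,196),6),("base br",(382,260),6)):
    print(n,cast(T,uv,z).round())
for n,a,b in(("large",(277,222),(407,169)),("brown",(319,227),(378,160)),("drop",(358,223),(352,146)),("carton",(325,205),(350,189)),("slide",(210,220),(429,281)),("tray",(432,232),(320,117))):
    print(n,tri((T,S),(a,b)).round())
t=cv2.resize(T["pixels"][180:300,180:470],None,fx=2.7,fy=2.7,interpolation=2)
s=cv2.resize(S["pixels"][75:325,260:480],None,fx=2.3,fy=2.3,interpolation=2)
cv2.imwrite("pics/tc.png",t[:,:,::-1]);cv2.imwrite("pics/sc.png",s[:,:,::-1])
E
```

```text
side [856. 539. 947.] [-0.22 -0.53 -0.82]
top [398. -46. 929.] [ 0.21  0.02 -0.98]
wrist [182. 603. 383.] [ 0.27 -0.12 -0.96]
large cap [[475.  50. 203.]]
brown cap [[489. -27. 136.]]
dropper [[ 512. -112.  108.]]
carton [[564. -33.  28.]]
tray [[ 527. -308.    3.]]
slide [[499. 245.  30.]]
carton l [[691. 169.  20.]]
base tl [[576. 130.   6.]]
base br [[ 445. -187.    6.]]
large [486.  60. 195.]
brown [498. -28. 126.]
drop [ 521. -116.   89.]
carton [562. -33.  39.]
slide [498. 245.  31.]
tray [ 530. -310.    4.]
```

View pics/tc.png

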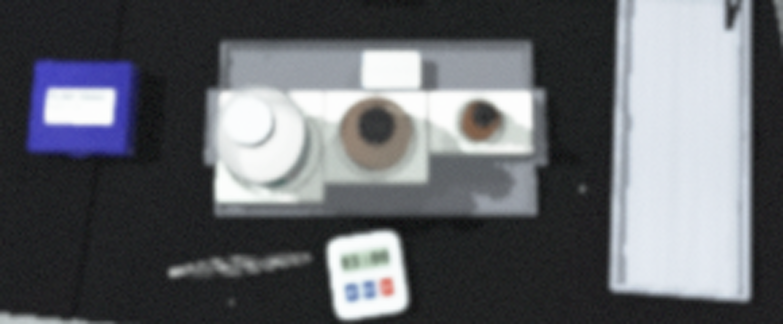

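View pics/sc.png

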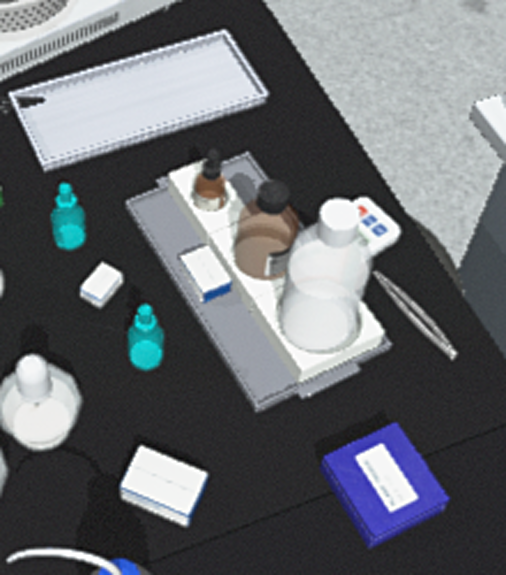

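The crops confirm the carton at top-crop (391,70), which is top (325,206): it lies on the grey base, white with a blue stripe. The carton at (341,168) is smaller and the one at (252,150) larger. The row from +y is large, brown, dropper. I'll bring the wrist camera over the caddy.

Call:
{"method": "jog_arm", "body": {"deltas": [{"tx": -0.05,"ty": -0.05,"tz": -0.03,"wz": -5},{"tx": -0.11,"ty": -0.1,"tz": -0.06,"wz": -11},{"tx": -0.17,"ty": -0.16,"tz": -0.098,"wz": -18},{"tx": -0.22,"ty": -0.21,"tz": -0.098,"wz": -24.1},{"tx": -0.25,"ty": -0.24,"tz": -0.098,"wz": -24.1},{"tx": -0.28,"ty": -0.27,"tz": -0.098,"wz": -24.1},{"tx": -0.31,"ty": -0.3,"tz": -0.098,"wz": -24.1},{"tx": -0.34,"ty": -0.33,"tz": -0.098,"wz": -24.1}]}}

```text
schema error: expected keys tx, ty, tz, wx, wy, wz, hand
```

Run:
```python
from station import r
s=r.sense(); print(s["time"],s["ee_pos"],s["orientation"],s["q"])
from h import *; import pickle
d=pickle.load(open("f0.pkl","rb")); T,S=d["top"],d["side"]
tc=lambda u,v:(180+u/2.7-.3,180+v/2.7-.3); sc=lambda u,v:(260+u/2.3-.3,75+v/2.3-.3)
for n,a,b in(("large",(250,120),(340,210)),("brown",(378,126),(274,190)),("drop",(485,113),(211,157))): print(n,tri((T,S),(tc(*a),sc(*b))).round(1))
print("blocks rear",cast(T,[tc(u,v) for u,v in((217,90),(324,90),(428,91),(532,91))],36).round(1))
print("carton",cast(T,[tc(u,v) for u,v in((363,52),(420,52),(420,88),(363,88))],28).round(1))
print("tray",cast(T,[(408,172),(459,174),(458,291),(406,289)],16).round(1))
print("slide",cast(T,[tc(u,v) for u,v in((37,62),(133,62),(130,154),(28,153))],30).round(1))
for a,b in(((525,180),(262,55)),((490,283),(340,70)),((465,155),(215,82)),((545,147),(300,30))): print("stir",tri((T,S),(a,b)).round())
```

```text
0.15 [255.18079497 570.21732142 221.95531952] [-3.14053448e+00  4.16646439e-05  2.72082167e+00] [-1.17258814  0.33271145 -0.06472662  1.46072951  0.02160499  1.34990634
 -0.0885056 ]
large [483.7  63.5 206.3]
brown [497.2 -28.3 135.2]
drop [ 523.  -117.2   99.2]
blocks rear [[ 527.2  123.2   36. ]
 [ 536.9   26.5   36. ]
 [ 545.3  -67.7   36. ]
 [ 554.7 -161.9   36. ]]
carton [[577.   -4.8  28. ]
 [582.3 -57.2  28. ]
 [548.7 -60.3  28. ]
 [543.5  -8.3  28. ]]
tray [[ 673.8 -237.2   16. ]
 [ 681.5 -368.1   16. ]
 [ 389.  -372.2   16. ]
 [ 381.4 -247.4   16. ]]
slide [[537.6 292.6  30. ]
 [546.3 204.8  30. ]
 [462.4 194.6  30. ]
 [454.2 286.2  30. ]]
stir [ 641. -469.  135.]
stir [ 416. -442.   33.]
stir [ 752. -374.  132.]
stir [ 599. -358.  314.]
```

Call:
{"method": "jog_arm", "body": {"deltas": [{"tx": -0.03,"ty": -0.03,"tz": -0.03,"wx": 0,"wy": 0,"wz": -6,"hand": 0.087},{"tx": -0.06,"ty": -0.06,"tz": -0.06,"wx": 0,"wy": 0,"wz": -12,"hand": 0.087},{"tx": -0.09,"ty": -0.09,"tz": -0.098,"wx": 0,"wy": 0,"wz": -18,"hand": 0.087},{"tx": -0.12,"ty": -0.12,"tz": -0.098,"wx": 0,"wy": 0,"wz": -24.1,"hand": 0.087},{"tx": -0.15,"ty": -0.15,"tz": -0.098,"wx": 0,"wy": 0,"wz": -24.1,"hand": 0.087},{"tx": -0.18,"ty": -0.18,"tz": -0.098,"wx": 0,"wy": 0,"wz": -24.1,"hand": 0.087},{"tx": -0.21,"ty": -0.21,"tz": -0.098,"wx": 0,"wy": 0,"wz": -24.1,"hand": 0.087},{"tx": -0.24,"ty": -0.24,"tz": -0.098,"wx": 0,"wy": 0,"wz": -24.1,"hand": 0.087}]}}

```text
time: 0.95
ee_pos: [376.6, 251.5, 320.5]
orientation: [3.141, -0.0, 3.141]
contact_force: [0.5, -0.1, 0.3]
opening: 87.0
grasp_force: 0.0
```

Call:
{"method": "jog_arm", "body": {"deltas": [{"tx": -0.02,"ty": -0.04,"tz": 0,"wx": 0,"wy": 0,"wz": 0,"hand": 0.087},{"tx": -0.04,"ty": -0.085,"tz": 0,"wx": 0,"wy": 0,"wz": 0,"hand": 0.087},{"tx": -0.06,"ty": -0.13,"tz": 0,"wx": 0,"wy": 0,"wz": 0,"hand": 0.087},{"tx": -0.08,"ty": -0.175,"tz": 0,"wx": 0,"wy": 0,"wz": 0,"hand": 0.087},{"tx": -0.095,"ty": -0.21,"tz": 0,"wx": 0,"wy": 0,"wz": 0,"hand": 0.087},{"tx": -0.108,"ty": -0.231,"tz": 0,"wx": 0,"wy": 0,"wz": 0,"hand": 0.087},{"tx": -0.108,"ty": -0.231,"tz": 0,"wx": 0,"wy": 0,"wz": 0,"hand": 0.087},{"tx": -0.108,"ty": -0.231,"tz": 0,"wx": 0,"wy": 0,"wz": 0,"hand": 0.087}]}}

```text
time: 1.75
ee_pos: [484.1, 22.6, 320.3]
orientation: [3.141, -0.001, 3.141]
contact_force: [0.2, 0.4, -0.6]
opening: 87.0
grasp_force: 0.0
```

Run:
```python
from station import r, eyes
from h import *; import pickle
print(r.sense()["ee_pos"])
f=eyes.grab_frame("wrist"); pickle.dump(f,open("w1.pkl","wb")); cv2.imwrite("pics/w1.png",f["pixels"][:,:,::-1])
print(proj(f,[[483.7,63.5,203],[497,-28,136],[523,-117,108],[563,-33,28]],True).round())
```

```text
[484.08086293  22.57855054 320.26755073]
[[361. 197.]
 [274. 192.]
 [212. 206.]
 [282. 215.]]
```

View pics/w1.png

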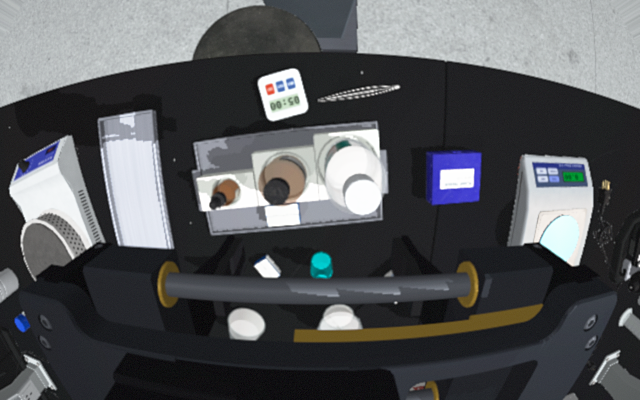

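Wrist view: large cap at (362,194), brown cap at (275,191), dropper bulb at (214,203), carton at (282,215). All are within 3 px of the triangulated points.

Run:
```python
from h import *; import pickle
f=pickle.load(open("w1.pkl","rb"))
p=f["pixels"].astype(int); g=p.max(2)
def cen(m,x0,y0,x1,y1):
    n,l,s,c=cv2.connectedComponentsWithStats(np.uint8(m[y0:y1,x0:x1])); k=1+s[1:,4].argmax(); return c[k]+[x0,y0],s[k]
for name,m,box,z in(("brown",g<70,(258,172,292,208),134),("drop",g<70,(204,190,224,212),100),("large",p.min(2)>225,(338,172,386,216),203)):
    c,s=cen(m,*box); print(name,c.round(1),s,cast(f,c,z,True).round(1))
print(cast(f,(362,194),203,True),cast(f,(275,191),136,True))
```

```text
brown [276.3 190.8] [  6   6  25  27 518] [[495.7 -25.8 134. ]]
drop [216.9 199.8] [  6   2  14  17 169] [[ 516.7 -111.6  100. ]]
large [360.7 192.4] [   0    0   44   43 1360] [[478.9  62.9 203. ]]
[[480.48502467  64.18816226 203.        ]] [[495.44164516 -27.0184577  136.        ]]
```

Call:
{"method": "jog_arm", "body": {"deltas": [{"tx": 0.002,"ty": 0.042,"tz": 0,"wx": 0,"wy": 0,"wz": 0,"hand": 0.07},{"tx": 0.002,"ty": 0.042,"tz": 0.04,"wx": 0,"wy": 0,"wz": 0,"hand": 0.07},{"tx": 0.002,"ty": 0.042,"tz": 0.075,"wx": 0,"wy": 0,"wz": 0,"hand": 0.07},{"tx": 0.002,"ty": 0.042,"tz": 0.1,"wx": 0,"wy": 0,"wz": 0,"hand": 0.07},{"tx": 0.002,"ty": 0.042,"tz": 0.1,"wx": 0,"wy": 0,"wz": 0,"hand": 0.07},{"tx": 0.002,"ty": 0.042,"tz": 0.1,"wx": 0,"wy": 0,"wz": 0,"hand": 0.07},{"tx": 0.002,"ty": 0.042,"tz": 0.1,"wx": 0,"wy": 0,"wz": 0,"hand": 0.07},{"tx": 0.002,"ty": 0.042,"tz": 0.1,"wx": 0,"wy": 0,"wz": 0,"hand": 0.07}]}}

```text
time: 2.6
ee_pos: [483.0, 64.8, 222.0]
orientation: [3.141, 0.002, -3.141]
contact_force: [0.2, 0.8, -0.8]
opening: 70.0
grasp_force: 0.0
```

Run:
```python
from station import r, eyes
from h import *
s=r.sense();print(s["ee_pos"],s["orientation"])
f=eyes.grab_frame("side"); cv2.imwrite("pics/s1.png",cv2.resize(f["pixels"][60:260,300:500],None,fx=2.8,fy=2.8,interpolation=2)[:,:,::-1])
f=eyes.grab_frame("wrist"); cv2.imwrite("pics/w2.png",f["pixels"][:,:,::-1])
print(proj(f,[s["ee_pos"],[482,65,203]],True))
```

```text
[482.99544793  64.76293063 222.02378308] [ 3.14063283e+00  2.22289924e-03 -3.14147317e+00]
[[318.04987874 254.19365411]
 [318.354751   239.34207353]]
```

View pics/w2.png

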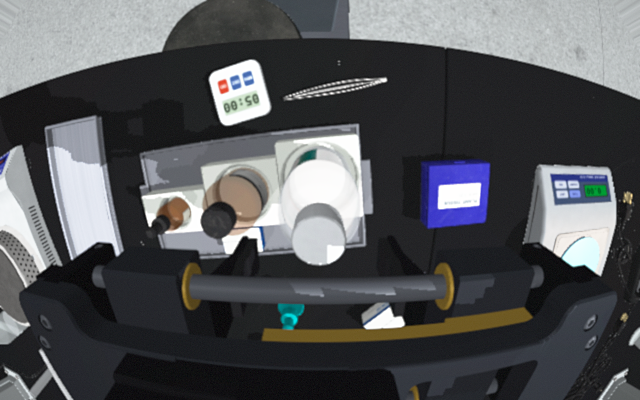

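The cap at (319,236) is centred between the fingertips at columns 248 and 390, so I descend and grip.

Call:
{"method": "jog_arm", "body": {"deltas": [{"tx": 0.002,"ty": 0,"tz": 0.02,"wx": 0,"wy": 0,"wz": 0,"hand": 0.07},{"tx": 0.002,"ty": 0,"tz": 0.04,"wx": 0,"wy": 0,"wz": 0,"hand": 0.07},{"tx": 0.002,"ty": 0,"tz": 0.04,"wx": 0,"wy": 0,"wz": 0,"hand": 0.07},{"tx": 0.002,"ty": 0,"tz": 0.04,"wx": 0,"wy": 0,"wz": 0,"hand": 0.05},{"tx": 0.002,"ty": 0,"tz": 0.04,"wx": 0,"wy": 0,"wz": 0,"hand": 0.042},{"tx": 0.002,"ty": 0,"tz": 0.04,"wx": 0,"wy": 0,"wz": 0,"hand": 0.02},{"tx": 0.002,"ty": 0,"tz": 0.04,"wx": 0,"wy": 0,"wz": 0,"hand": 0.02},{"tx": 0.002,"ty": 0,"tz": 0.04,"wx": 0,"wy": 0,"wz": 0,"hand": 0.02}], "force": 35}}

```text
time: 3.5
ee_pos: [480.5, 64.4, 180.9]
orientation: [3.141, 0.0, 3.141]
contact_force: [-0.5, -0.1, 0.8]
opening: 37.7
grasp_force: 0.0
```

Call:
{"method": "jog_arm", "body": {"deltas": [{"tx": 0,"ty": 0,"tz": 0,"wx": 0,"wy": 0,"wz": 0,"hand": 0.02},{"tx": 0,"ty": 0,"tz": 0,"wx": 0,"wy": 0,"wz": 0,"hand": 0.02},{"tx": 0,"ty": 0,"tz": 0,"wx": 0,"wy": 0,"wz": 0,"hand": 0.02}]}}

```text
time: 3.8
ee_pos: [480.5, 64.7, 180.8]
orientation: [3.141, 0.0, -3.142]
contact_force: [-0.3, 1.4, 2.5]
opening: 34.7
grasp_force: 35.0
```

Call:
{"method": "jog_arm", "body": {"deltas": [{"tx": 0,"ty": 0,"tz": -0.01,"wx": 0,"wy": 0,"wz": 0,"hand": 0.02},{"tx": 0,"ty": 0,"tz": -0.025,"wx": 0,"wy": 0,"wz": 0,"hand": 0.02},{"tx": 0,"ty": 0,"tz": -0.05,"wx": 0,"wy": 0,"wz": 0,"hand": 0.02},{"tx": 0,"ty": 0,"tz": -0.08,"wx": 0,"wy": 0,"wz": 0,"hand": 0.02},{"tx": 0,"ty": 0,"tz": -0.11,"wx": 0,"wy": 0,"wz": 0,"hand": 0.02},{"tx": 0,"ty": 0,"tz": -0.13,"wx": 0,"wy": 0,"wz": 0,"hand": 0.02},{"tx": 0,"ty": 0,"tz": -0.145,"wx": 0,"wy": 0,"wz": 0,"hand": 0.02},{"tx": 0,"ty": 0,"tz": -0.15,"wx": 0,"wy": 0,"wz": 0,"hand": 0.02}]}}

```text
time: 4.6
ee_pos: [480.5, 64.1, 332.0]
orientation: [3.141, 0.001, 3.141]
contact_force: [0.4, 0.2, -4.8]
opening: 34.7
grasp_force: 34.9
```

Call:
{"method": "jog_arm", "body": {"deltas": [{"tx": -0.002,"ty": -0.005,"tz": 0,"wx": 0,"wy": 0,"wz": 0,"hand": 0.02},{"tx": -0.006,"ty": -0.016,"tz": 0,"wx": 0,"wy": 0,"wz": 0,"hand": 0.02},{"tx": -0.013,"ty": -0.034,"tz": 0,"wx": 0,"wy": 0,"wz": 0,"hand": 0.02},{"tx": -0.022,"ty": -0.06,"tz": 0,"wx": 0,"wy": 0,"wz": 0,"hand": 0.02},{"tx": -0.033,"ty": -0.09,"tz": 0,"wx": 0,"wy": 0,"wz": 0,"hand": 0.02},{"tx": -0.045,"ty": -0.122,"tz": 0,"wx": 0,"wy": 0,"wz": 0,"hand": 0.02},{"tx": -0.057,"ty": -0.154,"tz": 0,"wx": 0,"wy": 0,"wz": 0,"hand": 0.02},{"tx": -0.069,"ty": -0.186,"tz": 0,"wx": 0,"wy": 0,"wz": 0,"hand": 0.02}]}}

```text
time: 5.4
ee_pos: [549.0, -124.2, 329.5]
orientation: [-3.141, -0.002, 3.141]
contact_force: [0.7, 0.3, -5.1]
opening: 34.7
grasp_force: 34.9
```

Call:
{"method": "jog_arm", "body": {"deltas": [{"tx": -0.012,"ty": -0.032,"tz": 0,"wx": 0,"wy": 0,"wz": 0,"hand": 0.02},{"tx": -0.024,"ty": -0.064,"tz": 0,"wx": 0,"wy": 0,"wz": 0,"hand": 0.02},{"tx": -0.035,"ty": -0.094,"tz": 0,"wx": 0,"wy": 0,"wz": 0,"hand": 0.02},{"tx": -0.045,"ty": -0.122,"tz": 0,"wx": 0,"wy": 0,"wz": 0,"hand": 0.02},{"tx": -0.053,"ty": -0.145,"tz": 0,"wx": 0,"wy": 0,"wz": 0,"hand": 0.02},{"tx": -0.06,"ty": -0.162,"tz": 0,"wx": 0,"wy": 0,"wz": 0,"hand": 0.02},{"tx": -0.064,"ty": -0.173,"tz": 0,"wx": 0,"wy": 0,"wz": 0,"hand": 0.02},{"tx": -0.065,"ty": -0.176,"tz": 0,"wx": 0,"wy": 0,"wz": 0,"hand": 0.02}]}}

```text
time: 6.2
ee_pos: [613.6, -299.5, 329.2]
orientation: [-3.141, -0.002, 3.139]
contact_force: [-0.0, 0.8, -3.8]
opening: 34.6
grasp_force: 34.9
```

Call:
{"method": "jog_arm", "body": {"deltas": [{"tx": 0,"ty": 0,"tz": 0.01,"wx": 0,"wy": 0,"wz": 0,"hand": 0.02},{"tx": 0,"ty": 0,"tz": 0.035,"wx": 0,"wy": 0,"wz": 0,"hand": 0.02},{"tx": 0,"ty": 0,"tz": 0.07,"wx": 0,"wy": 0,"wz": 0,"hand": 0.02},{"tx": 0,"ty": 0,"tz": 0.105,"wx": 0,"wy": 0,"wz": 0,"hand": 0.02},{"tx": 0,"ty": 0,"tz": 0.135,"wx": 0,"wy": 0,"wz": 0,"hand": 0.02},{"tx": 0,"ty": 0,"tz": 0.15,"wx": 0,"wy": 0,"wz": 0,"hand": 0.02},{"tx": 0,"ty": 0,"tz": 0.157,"wx": 0,"wy": 0,"wz": 0,"hand": 0.02},{"tx": 0,"ty": 0,"tz": 0.157,"wx": 0,"wy": 0,"wz": 0,"hand": 0.02}]}}

```text
time: 7.0
ee_pos: [614.3, -297.1, 173.5]
orientation: [3.141, -0.0, -3.141]
contact_force: [-0.2, 0.2, -3.4]
opening: 34.5
grasp_force: 34.9
```

Run:
```python
from station import r, eyes
from h import *
s=r.sense();print(s["ee_pos"],s["orientation"])
f=eyes.grab_frame("side"); cv2.imwrite("pics/s2.png",f["pixels"][:,:,::-1])
```

```text
[ 614.31370164 -297.10557423  173.53847885] [ 3.14130779e+00 -1.11758175e-04 -3.14108437e+00]
```

View pics/s2.png

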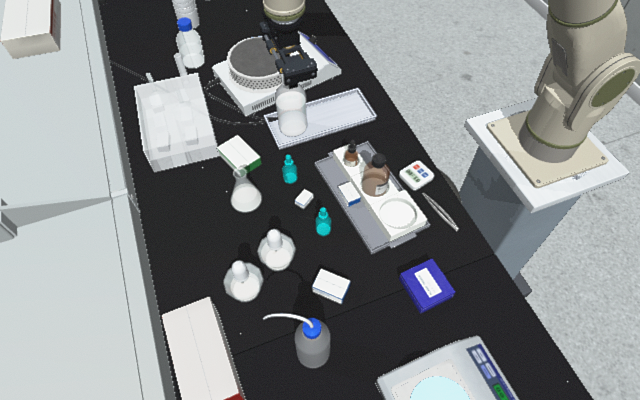

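The side view shows the large bottle upright over the tray's far part, base at (292,133), inside the rim. I lower it and release.

Call:
{"method": "jog_arm", "body": {"deltas": [{"tx": 0,"ty": 0,"tz": 0.002,"wx": 0,"wy": 0,"wz": 0,"hand": 0.02},{"tx": 0,"ty": 0,"tz": 0.004,"wx": 0,"wy": 0,"wz": 0,"hand": 0.02},{"tx": 0,"ty": 0,"tz": 0.006,"wx": 0,"wy": 0,"wz": 0,"hand": 0.02},{"tx": 0,"ty": 0,"tz": 0.007,"wx": 0,"wy": 0,"wz": 0,"hand": 0.02},{"tx": 0,"ty": 0,"tz": 0.007,"wx": 0,"wy": 0,"wz": 0,"hand": 0.02}]}}

```text
time: 7.55
ee_pos: [614.7, -297.8, 167.4]
orientation: [-3.141, 0.001, 3.141]
contact_force: [-0.4, 0.1, 1.9]
opening: 34.6
grasp_force: 35.0
```

Call:
{"method": "jog_arm", "body": {"deltas": [{"tx": 0,"ty": 0,"tz": 0,"wx": 0,"wy": 0,"wz": 0,"hand": 0.04},{"tx": 0,"ty": 0,"tz": 0,"wx": 0,"wy": 0,"wz": 0,"hand": 0.055},{"tx": 0,"ty": 0,"tz": 0,"wx": 0,"wy": 0,"wz": 0,"hand": 0.07},{"tx": 0,"ty": 0,"tz": 0,"wx": 0,"wy": 0,"wz": 0,"hand": 0.07},{"tx": 0,"ty": 0,"tz": -0.02,"wx": 0,"wy": 0,"wz": 0,"hand": 0.07},{"tx": 0,"ty": 0,"tz": -0.05,"wx": 0,"wy": 0,"wz": 0,"hand": 0.07},{"tx": 0,"ty": 0,"tz": -0.07,"wx": 0,"wy": 0,"wz": 0,"hand": 0.07},{"tx": 0,"ty": 0,"tz": -0.07,"wx": 0,"wy": 0,"wz": 0,"hand": 0.07}]}}

```text
time: 8.35
ee_pos: [615.2, -298.5, 239.8]
orientation: [-3.14, 0.004, 3.141]
contact_force: [-0.0, 0.2, -0.1]
opening: 69.9
grasp_force: 0.0
```

Call:
{"method": "jog_arm", "body": {"deltas": [{"tx": 0.012,"ty": 0.025,"tz": 0,"wx": 0,"wy": 0,"wz": 0,"hand": 0.065},{"tx": 0.03,"ty": 0.065,"tz": 0,"wx": 0,"wy": 0,"wz": 0,"hand": 0.065},{"tx": 0.05,"ty": 0.11,"tz": 0,"wx": 0,"wy": 0,"wz": 0,"hand": 0.065},{"tx": 0.07,"ty": 0.155,"tz": 0,"wx": 0,"wy": 0,"wz": 0,"hand": 0.065},{"tx": 0.09,"ty": 0.2,"tz": 0,"wx": 0,"wy": 0,"wz": 0,"hand": 0.065},{"tx": 0.106,"ty": 0.24,"tz": 0,"wx": 0,"wy": 0,"wz": 0,"hand": 0.065},{"tx": 0.119,"ty": 0.265,"tz": 0.03,"wx": 0,"wy": 0,"wz": 0,"hand": 0.065},{"tx": 0.119,"ty": 0.2715,"tz": 0.07,"wx": 0,"wy": 0,"wz": 0,"hand": 0.065}]}}

```text
time: 9.15
ee_pos: [495.0, -22.2, 166.7]
orientation: [3.139, 0.003, -3.137]
contact_force: [0.9, -0.3, -0.3]
opening: 65.1
grasp_force: 0.0
```

Call:
{"method": "jog_arm", "body": {"deltas": [{"tx": 0,"ty": 0,"tz": 0,"wx": 0,"wy": 0,"wz": 0,"hand": 0.065},{"tx": 0,"ty": 0,"tz": 0,"wx": 0,"wy": 0,"wz": 0,"hand": 0.065}]}}

```text
time: 9.35
ee_pos: [495.1, -26.8, 166.9]
orientation: [-3.141, -0.001, 3.141]
contact_force: [0.0, -1.4, 0.3]
opening: 65.0
grasp_force: 0.0
```

Run:
```python
from station import r, eyes
from h import *
s=r.sense();print(s["ee_pos"],s["orientation"])
f=eyes.grab_frame("wrist"); cv2.imwrite("pics/w3.png",f["pixels"][:,:,::-1])
c=proj(f,[496,-27,136],True)[0];print(c)
g=f["pixels"].max(2); x,y=c.astype(int)
m=np.uint8(g[y-25:y+25,x-25:x+25]<60); n,l,st,ce=cv2.connectedComponentsWithStats(m)
for k in range(1,n):
    if st[k,4]>80: u=ce[k]+[x-25,y-25]; print(st[k],u,cast(f,u,134,True))
```

```text
[495.09113352 -26.84496173 166.86393993] [-3.14088823e+00 -1.14931290e-03  3.14082331e+00]
[317.60893557 234.59870842]
[   4    0   44   46 1609] [317.5543816  231.29770044] [[494.41459905 -27.03935622 134.        ]]
```

View pics/w3.png

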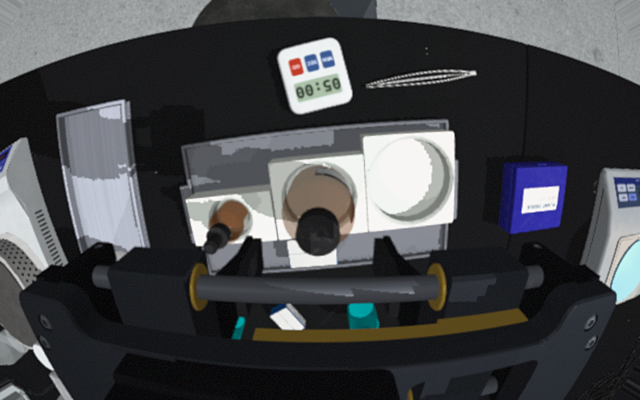

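The brown cap at (318,231) is centred between the fingers. I descend and grip.

Call:
{"method": "jog_arm", "body": {"deltas": [{"tx": 0,"ty": 0,"tz": 0.025,"wx": 0,"wy": 0,"wz": 0,"hand": 0.065},{"tx": 0,"ty": 0,"tz": 0.05,"wx": 0,"wy": 0,"wz": 0,"hand": 0.06},{"tx": 0,"ty": 0,"tz": 0.05,"wx": 0,"wy": 0,"wz": 0,"hand": 0.06},{"tx": 0,"ty": 0,"tz": 0.05,"wx": 0,"wy": 0,"wz": 0,"hand": 0.04},{"tx": 0,"ty": 0,"tz": 0.05,"wx": 0,"wy": 0,"wz": 0,"hand": 0.035},{"tx": 0,"ty": 0,"tz": 0.05,"wx": 0,"wy": 0,"wz": 0,"hand": 0.015},{"tx": 0,"ty": 0,"tz": 0.05,"wx": 0,"wy": 0,"wz": 0,"hand": 0.015},{"tx": 0,"ty": 0,"tz": 0.05,"wx": 0,"wy": 0,"wz": 0,"hand": 0.015}], "force": 35}}

```text
time: 10.2
ee_pos: [495.7, -26.0, 117.1]
orientation: [3.141, 0.001, 3.141]
contact_force: [1.1, 0.1, 2.6]
opening: 30.2
grasp_force: 35.0
```

Call:
{"method": "jog_arm", "body": {"deltas": [{"tx": 0,"ty": 0,"tz": 0,"wx": 0,"wy": 0,"wz": 0,"hand": 0.015},{"tx": 0,"ty": 0,"tz": 0,"wx": 0,"wy": 0,"wz": 0,"hand": 0.015},{"tx": 0,"ty": 0,"tz": 0,"wx": 0,"wy": 0,"wz": 0,"hand": 0.015}]}}

```text
time: 10.5
ee_pos: [495.7, -26.0, 117.1]
orientation: [3.141, 0.001, 3.142]
contact_force: [-0.8, 0.4, 6.1]
opening: 29.8
grasp_force: 35.0
```

Call:
{"method": "jog_arm", "body": {"deltas": [{"tx": 0,"ty": 0,"tz": -0.01,"wx": 0,"wy": 0,"wz": 0,"hand": 0.015},{"tx": 0,"ty": 0,"tz": -0.025,"wx": 0,"wy": 0,"wz": 0,"hand": 0.015},{"tx": 0,"ty": 0,"tz": -0.05,"wx": 0,"wy": 0,"wz": 0,"hand": 0.015},{"tx": 0,"ty": 0,"tz": -0.08,"wx": 0,"wy": 0,"wz": 0,"hand": 0.015},{"tx": 0,"ty": 0,"tz": -0.105,"wx": 0,"wy": 0,"wz": 0,"hand": 0.015},{"tx": 0,"ty": 0,"tz": -0.12,"wx": 0,"wy": 0,"wz": 0,"hand": 0.015},{"tx": 0,"ty": 0,"tz": -0.125,"wx": 0,"wy": 0,"wz": 0,"hand": 0.015},{"tx": 0,"ty": 0,"tz": -0.125,"wx": 0,"wy": 0,"wz": 0,"hand": 0.015}]}}

```text
time: 11.3
ee_pos: [495.2, -26.1, 241.6]
orientation: [3.141, 0.0, 3.141]
contact_force: [0.6, 0.2, -4.8]
opening: 30.2
grasp_force: 35.0
```

Call:
{"method": "jog_arm", "body": {"deltas": [{"tx": -0.001,"ty": -0.005,"tz": 0,"wx": 0,"wy": 0,"wz": 0,"hand": 0.015},{"tx": -0.002,"ty": -0.018,"tz": 0,"wx": 0,"wy": 0,"wz": 0,"hand": 0.015},{"tx": -0.004,"ty": -0.038,"tz": 0,"wx": 0,"wy": 0,"wz": 0,"hand": 0.015},{"tx": -0.007,"ty": -0.064,"tz": 0,"wx": 0,"wy": 0,"wz": 0,"hand": 0.015},{"tx": -0.01,"ty": -0.094,"tz": 0,"wx": 0,"wy": 0,"wz": 0,"hand": 0.015},{"tx": -0.013,"ty": -0.125,"tz": 0,"wx": 0,"wy": 0,"wz": 0,"hand": 0.015},{"tx": -0.016,"ty": -0.156,"tz": 0,"wx": 0,"wy": 0,"wz": 0,"hand": 0.015},{"tx": -0.019,"ty": -0.187,"tz": 0,"wx": 0,"wy": 0,"wz": 0,"hand": 0.015}]}}

```text
time: 12.1
ee_pos: [513.5, -215.6, 240.9]
orientation: [-3.141, -0.001, 3.141]
contact_force: [1.0, 0.9, -4.1]
opening: 30.2
grasp_force: 35.0
```

Call:
{"method": "jog_arm", "body": {"deltas": [{"tx": -0.003,"ty": -0.03,"tz": 0,"wx": 0,"wy": 0,"wz": 0,"hand": 0.015},{"tx": -0.006,"ty": -0.056,"tz": 0,"wx": 0,"wy": 0,"wz": 0,"hand": 0.015},{"tx": -0.008,"ty": -0.076,"tz": 0,"wx": 0,"wy": 0,"wz": 0,"hand": 0.015},{"tx": -0.01,"ty": -0.087,"tz": 0,"wx": 0,"wy": 0,"wz": 0,"hand": 0.015},{"tx": -0.01,"ty": -0.091,"tz": 0,"wx": 0,"wy": 0,"wz": 0,"hand": 0.015},{"tx": -0.01,"ty": -0.091,"tz": 0.01,"wx": 0,"wy": 0,"wz": 0,"hand": 0.015},{"tx": -0.01,"ty": -0.091,"tz": 0.03,"wx": 0,"wy": 0,"wz": 0,"hand": 0.015},{"tx": -0.01,"ty": -0.091,"tz": 0.055,"wx": 0,"wy": 0,"wz": 0,"hand": 0.015}]}}

```text
time: 12.9
ee_pos: [524.8, -302.9, 185.8]
orientation: [3.141, 0.001, -3.14]
contact_force: [0.6, 0.3, -5.0]
opening: 30.0
grasp_force: 35.0
```

Call:
{"method": "jog_arm", "body": {"deltas": [{"tx": 0,"ty": 0,"tz": 0.025,"wx": 0,"wy": 0,"wz": 0,"hand": 0.015},{"tx": 0,"ty": 0,"tz": 0.05,"wx": 0,"wy": 0,"wz": 0,"hand": 0.015},{"tx": 0,"ty": 0,"tz": 0.068,"wx": 0,"wy": 0,"wz": 0,"hand": 0.015},{"tx": 0,"ty": 0,"tz": 0.075,"wx": 0,"wy": 0,"wz": 0,"hand": 0.015},{"tx": 0,"ty": 0,"tz": 0.079,"wx": 0,"wy": 0,"wz": 0,"hand": 0.015},{"tx": 0,"ty": 0,"tz": 0.081,"wx": 0,"wy": 0,"wz": 0,"hand": 0.015},{"tx": 0,"ty": 0,"tz": 0.082,"wx": 0,"wy": 0,"wz": 0,"hand": 0.015},{"tx": 0,"ty": 0,"tz": 0.082,"wx": 0,"wy": 0,"wz": 0,"hand": 0.015}]}}

```text
time: 13.7
ee_pos: [524.6, -304.2, 105.1]
orientation: [-3.141, 0.001, 3.141]
contact_force: [0.3, 0.3, -4.1]
opening: 30.4
grasp_force: 35.0
```

Call:
{"method": "jog_arm", "body": {"deltas": [{"tx": 0,"ty": 0,"tz": 0.001,"wx": 0,"wy": 0,"wz": 0,"hand": 0.015},{"tx": 0,"ty": 0,"tz": 0.002,"wx": 0,"wy": 0,"wz": 0,"hand": 0.015},{"tx": 0,"ty": 0,"tz": 0.002,"wx": 0,"wy": 0,"wz": 0,"hand": 0.015},{"tx": 0,"ty": 0,"tz": 0.002,"wx": 0,"wy": 0,"wz": 0,"hand": 0.015}]}}

```text
time: 14.1
ee_pos: [524.8, -304.6, 103.7]
orientation: [-3.141, 0.002, 3.141]
contact_force: [-1.3, 1.0, 6.4]
opening: 30.1
grasp_force: 35.0
```

Contact is made. I release and go up.

Call:
{"method": "jog_arm", "body": {"deltas": [{"tx": 0,"ty": 0,"tz": 0,"wx": 0,"wy": 0,"wz": 0,"hand": 0.035},{"tx": 0,"ty": 0,"tz": 0,"wx": 0,"wy": 0,"wz": 0,"hand": 0.05},{"tx": 0,"ty": 0,"tz": 0,"wx": 0,"wy": 0,"wz": 0,"hand": 0.065},{"tx": 0,"ty": 0,"tz": 0,"wx": 0,"wy": 0,"wz": 0,"hand": 0.065},{"tx": 0,"ty": 0,"tz": -0.02,"wx": 0,"wy": 0,"wz": 0,"hand": 0.065},{"tx": 0,"ty": 0,"tz": -0.05,"wx": 0,"wy": 0,"wz": 0,"hand": 0.065},{"tx": 0,"ty": 0,"tz": -0.075,"wx": 0,"wy": 0,"wz": 0,"hand": 0.065},{"tx": 0,"ty": 0,"tz": -0.075,"wx": 0,"wy": 0,"wz": 0,"hand": 0.065}]}}

```text
time: 14.9
ee_pos: [525.6, -305.3, 180.9]
orientation: [-3.14, 0.005, 3.141]
contact_force: [0.1, -0.3, 0.5]
opening: 64.2
grasp_force: 0.0
```

Call:
{"method": "jog_arm", "body": {"deltas": [{"tx": 0.001,"ty": 0.02,"tz": 0,"wx": 0,"wy": 0,"wz": 0,"hand": 0.065},{"tx": 0.002,"ty": 0.06,"tz": 0,"wx": 0,"wy": 0,"wz": 0,"hand": 0.065},{"tx": 0.003,"ty": 0.105,"tz": 0,"wx": 0,"wy": 0,"wz": 0,"hand": 0.065},{"tx": 0.004,"ty": 0.15,"tz": 0,"wx": 0,"wy": 0,"wz": 0,"hand": 0.065},{"tx": 0.0045,"ty": 0.18,"tz": 0.01,"wx": 0,"wy": 0,"wz": 0,"hand": 0.065},{"tx": 0.0045,"ty": 0.19,"tz": 0.041,"wx": 0,"wy": 0,"wz": 0,"hand": 0.065},{"tx": 0.0045,"ty": 0.19,"tz": 0.041,"wx": 0,"wy": 0,"wz": 0,"hand": 0.065},{"tx": 0.0045,"ty": 0.19,"tz": 0.041,"wx": 0,"wy": 0,"wz": 0,"hand": 0.065}]}}

```text
time: 15.7
ee_pos: [519.3, -114.9, 136.5]
orientation: [-3.141, -0.001, 3.141]
contact_force: [-0.4, -1.2, 0.6]
opening: 65.0
grasp_force: 0.0
```

Run:
```python
from station import r, eyes
from h import *
s=r.sense();print(s["ee_pos"],s["orientation"])
f=eyes.grab_frame("wrist"); cv2.imwrite("pics/w4.png",f["pixels"][:,:,::-1])
c=proj(f,[[521,-115,108],[521,-115,76]],True);print(c)
t=cast(f,[(200,200),(400,200)],36,True);print(t)
g=f["pixels"].max(2); x,y=c[0].astype(int)
m=np.uint8(g[y-30:y+20,x-22:x+22]<60); n,l,st,ce=cv2.connectedComponentsWithStats(m)
for k in range(1,n):
    if st[k,4]>60: u=ce[k]+[x-22,y-30]; print(st[k],u,cast(f,u,105,True))
```

```text
[ 519.29029429 -114.91429876  136.51476868] [-3.14096446e+00 -1.37453486e-03  3.14091336e+00]
[[317.71062786 237.07417601]
 [317.71193645 220.45748346]]
[[ 516.56622502 -224.18609997   36.        ]
 [ 516.43237135  -40.63022099   36.        ]]
[  6   2  28  36 740] [314.18378378 225.15      ] [[ 513.6188853  -117.36349148  105.        ]]
```

View pics/w4.png

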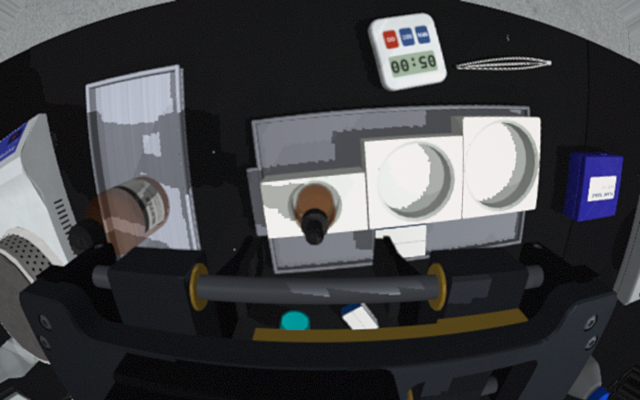

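The bulb at (314,234) is 2 mm to the −y side. I correct for that, descend and grip the glass body.

Call:
{"method": "jog_arm", "body": {"deltas": [{"tx": -0.002,"ty": -0.0025,"tz": 0,"wx": 0,"wy": 0,"wz": 0,"hand": 0.065},{"tx": -0.002,"ty": -0.0025,"tz": 0.03,"wx": 0,"wy": 0,"wz": 0,"hand": 0.065},{"tx": -0.002,"ty": -0.0025,"tz": 0.06,"wx": 0,"wy": 0,"wz": 0,"hand": 0.065},{"tx": -0.002,"ty": -0.0025,"tz": 0.083,"wx": 0,"wy": 0,"wz": 0,"hand": 0.06},{"tx": -0.002,"ty": -0.0025,"tz": 0.091,"wx": 0,"wy": 0,"wz": 0,"hand": 0.06},{"tx": -0.002,"ty": -0.0025,"tz": 0.091,"wx": 0,"wy": 0,"wz": 0,"hand": 0.05},{"tx": -0.002,"ty": -0.0025,"tz": 0.091,"wx": 0,"wy": 0,"wz": 0,"hand": 0.04},{"tx": -0.002,"ty": -0.0025,"tz": 0.091,"wx": 0,"wy": 0,"wz": 0,"hand": 0.038}], "force": 20}}

```text
time: 16.55
ee_pos: [522.8, -116.9, 46.9]
orientation: [3.141, 0.002, 3.141]
contact_force: [0.1, -0.6, 0.4]
opening: 43.8
grasp_force: 0.0
```

Call:
{"method": "jog_arm", "body": {"deltas": [{"tx": 0,"ty": 0,"tz": 0,"wx": 0,"wy": 0,"wz": 0,"hand": 0.02},{"tx": 0,"ty": 0,"tz": 0,"wx": 0,"wy": 0,"wz": 0,"hand": 0.02},{"tx": 0,"ty": 0,"tz": 0,"wx": 0,"wy": 0,"wz": 0,"hand": 0.02},{"tx": 0,"ty": 0,"tz": 0,"wx": 0,"wy": 0,"wz": 0,"hand": 0.02}]}}

```text
time: 16.95
ee_pos: [522.5, -116.7, 46.3]
orientation: [3.142, 0.002, 3.141]
contact_force: [0.0, -0.7, 6.1]
opening: 33.8
grasp_force: 20.0
```

Call:
{"method": "jog_arm", "body": {"deltas": [{"tx": 0,"ty": 0,"tz": -0.01,"wx": 0,"wy": 0,"wz": 0,"hand": 0.02},{"tx": 0,"ty": 0,"tz": -0.03,"wx": 0,"wy": 0,"wz": 0,"hand": 0.02},{"tx": 0,"ty": 0,"tz": -0.055,"wx": 0,"wy": 0,"wz": 0,"hand": 0.02},{"tx": 0.004,"ty": -0.008,"tz": -0.075,"wx": 0,"wy": 0,"wz": 0,"hand": 0.02},{"tx": 0.011,"ty": -0.025,"tz": -0.085,"wx": 0,"wy": 0,"wz": 0,"hand": 0.02},{"tx": 0.023,"ty": -0.05,"tz": -0.085,"wx": 0,"wy": 0,"wz": 0,"hand": 0.02},{"tx": 0.036,"ty": -0.078,"tz": -0.085,"wx": 0,"wy": 0,"wz": 0,"hand": 0.02},{"tx": 0.049,"ty": -0.106,"tz": -0.085,"wx": 0,"wy": 0,"wz": 0,"hand": 0.02}]}}

```text
time: 17.75
ee_pos: [471.2, -224.3, 130.4]
orientation: [3.141, -0.0, 3.141]
contact_force: [0.7, -1.2, -0.6]
opening: 34.2
grasp_force: 20.0
```

Call:
{"method": "jog_arm", "body": {"deltas": [{"tx": 0.013,"ty": -0.028,"tz": 0,"wx": 0,"wy": 0,"wz": 0,"hand": 0.02},{"tx": 0.024,"ty": -0.051,"tz": 0,"wx": 0,"wy": 0,"wz": 0,"hand": 0.02},{"tx": 0.032,"ty": -0.067,"tz": 0,"wx": 0,"wy": 0,"wz": 0,"hand": 0.02},{"tx": 0.035,"ty": -0.0735,"tz": 0.005,"wx": 0,"wy": 0,"wz": 0,"hand": 0.02},{"tx": 0.035,"ty": -0.0735,"tz": 0.025,"wx": 0,"wy": 0,"wz": 0,"hand": 0.02},{"tx": 0.035,"ty": -0.0735,"tz": 0.05,"wx": 0,"wy": 0,"wz": 0,"hand": 0.02},{"tx": 0.035,"ty": -0.0735,"tz": 0.07,"wx": 0,"wy": 0,"wz": 0,"hand": 0.02},{"tx": 0.035,"ty": -0.0735,"tz": 0.08,"wx": 0,"wy": 0,"wz": 0,"hand": 0.02}]}}

```text
time: 18.55
ee_pos: [436.6, -295.3, 48.4]
orientation: [3.14, -0.003, -3.141]
contact_force: [0.7, -0.4, -1.2]
opening: 33.8
grasp_force: 20.0
```

Call:
{"method": "jog_arm", "body": {"deltas": [{"tx": 0,"ty": 0,"tz": 0,"wx": 0,"wy": 0,"wz": 0,"hand": 0.02},{"tx": 0,"ty": 0,"tz": 0,"wx": 0,"wy": 0,"wz": 0,"hand": 0.02}]}}

```text
time: 18.75
ee_pos: [437.9, -296.3, 51.0]
orientation: [-3.141, 0.0, 3.141]
contact_force: [0.5, -0.6, -0.6]
opening: 34.0
grasp_force: 20.0
```

Run:
```python
from station import r, eyes
from h import *
s=r.sense();print(s["ee_pos"],s["orientation"])
f=eyes.grab_frame("wrist"); cv2.imwrite("pics/w5.png",f["pixels"][:,:,::-1])
```

```text
[ 437.90274441 -296.30620856   50.99245955] [-3.14140225e+00  2.37602780e-04  3.14138892e+00]
```

View pics/w5.png

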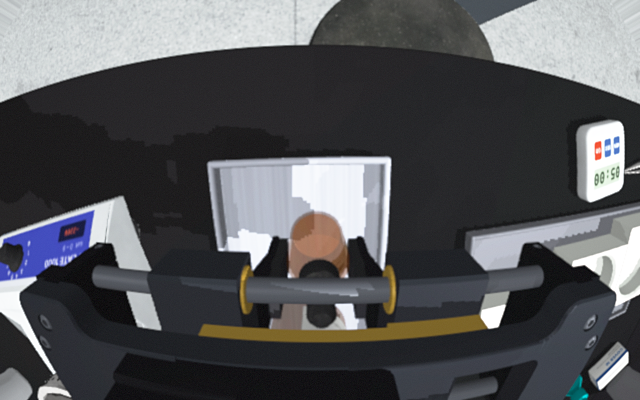

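The dropper is over the tray near its front end, at (317,240), and the stirrer edge is at (125,195)–(160,330). I'll check the clearance.

Run:
```python
from station import eyes
from h import *
f=eyes.grab_frame("wrist")
for z in(0,30,60,100): print(z,cast(f,[(125,195),(145,260),(160,330),(95,212),(115,280)],z,True)[:,:2].round().tolist())
```

```text
0 [[417.0, -455.0], [476.0, -447.0], [555.0, -452.0], [432.0, -494.0], [501.0, -490.0]]
30 [[408.0, -432.0], [459.0, -426.0], [527.0, -430.0], [421.0, -466.0], [480.0, -462.0]]
60 [[400.0, -410.0], [442.0, -404.0], [499.0, -408.0], [411.0, -438.0], [460.0, -435.0]]
100 [[389.0, -380.0], [420.0, -376.0], [462.0, -379.0], [397.0, -401.0], [433.0, -399.0]]
```

The stirrer side is at y ≈ −450 and the gripper reaches only to −391, so it is clear.

Call:
{"method": "jog_arm", "body": {"deltas": [{"tx": 0,"ty": 0,"tz": 0.006,"wx": 0,"wy": 0,"wz": 0,"hand": 0.02},{"tx": 0,"ty": 0,"tz": 0.011,"wx": 0,"wy": 0,"wz": 0,"hand": 0.02},{"tx": 0,"ty": 0,"tz": 0.014,"wx": 0,"wy": 0,"wz": 0,"hand": 0.02},{"tx": 0,"ty": 0,"tz": 0.016,"wx": 0,"wy": 0,"wz": 0,"hand": 0.02},{"tx": 0,"ty": 0,"tz": 0.017,"wx": 0,"wy": 0,"wz": 0,"hand": 0.02},{"tx": 0,"ty": 0,"tz": 0.018,"wx": 0,"wy": 0,"wz": 0,"hand": 0.02},{"tx": 0,"ty": 0,"tz": 0.018,"wx": 0,"wy": 0,"wz": 0,"hand": 0.02},{"tx": 0,"ty": 0,"tz": 0.018,"wx": 0,"wy": 0,"wz": 0,"hand": 0.02}]}}

```text
time: 19.65
ee_pos: [438.0, -296.2, 32.8]
orientation: [3.142, 0.001, 3.141]
contact_force: [-0.7, 0.9, 3.6]
opening: 34.3
grasp_force: 20.0
```

Call:
{"method": "jog_arm", "body": {"deltas": [{"tx": 0,"ty": 0,"tz": 0,"wx": 0,"wy": 0,"wz": 0,"hand": 0.04},{"tx": 0,"ty": 0,"tz": 0,"wx": 0,"wy": 0,"wz": 0,"hand": 0.055},{"tx": 0,"ty": 0,"tz": 0,"wx": 0,"wy": 0,"wz": 0,"hand": 0.06},{"tx": 0,"ty": 0,"tz": 0,"wx": 0,"wy": 0,"wz": 0,"hand": 0.06},{"tx": 0,"ty": 0,"tz": -0.025,"wx": 0,"wy": 0,"wz": 0,"hand": 0.06},{"tx": 0,"ty": 0,"tz": -0.065,"wx": 0,"wy": 0,"wz": 0,"hand": 0.06},{"tx": 0,"ty": 0,"tz": -0.11,"wx": 0,"wy": 0,"wz": 0,"hand": 0.06},{"tx": 0,"ty": 0,"tz": -0.15,"wx": 0,"wy": 0,"wz": 0,"hand": 0.06}]}}

```text
time: 20.45
ee_pos: [437.4, -296.3, 184.4]
orientation: [-3.141, 0.0, 3.141]
contact_force: [1.1, -0.1, 0.3]
opening: 59.9
grasp_force: 0.0
```

Call:
{"method": "jog_arm", "body": {"deltas": [{"tx": -0.01,"ty": 0.02,"tz": 0,"wx": 0,"wy": 0,"wz": 0,"hand": 0.085},{"tx": -0.025,"ty": 0.055,"tz": 0,"wx": 0,"wy": 0,"wz": -1,"hand": 0.085},{"tx": -0.045,"ty": 0.1,"tz": 0,"wx": 0,"wy": 0,"wz": -2,"hand": 0.085},{"tx": -0.065,"ty": 0.145,"tz": 0,"wx": 0,"wy": 0,"wz": -3,"hand": 0.085},{"tx": -0.085,"ty": 0.19,"tz": 0,"wx": 0,"wy": 0,"wz": -4,"hand": 0.085},{"tx": -0.104,"ty": 0.23,"tz": 0,"wx": 0,"wy": 0,"wz": -5.5,"hand": 0.085},{"tx": -0.118,"ty": 0.263,"tz": 0.015,"wx": 0,"wy": 0,"wz": -5.5,"hand": 0.085},{"tx": -0.118,"ty": 0.263,"tz": 0.015,"wx": 0,"wy": 0,"wz": -5.5,"hand": 0.085}]}}

```text
time: 21.25
ee_pos: [556.2, -26.9, 165.4]
orientation: [3.14, -0.002, -3.038]
contact_force: [-0.5, -0.3, -0.1]
opening: 84.7
grasp_force: 0.0
```

Call:
{"method": "jog_arm", "body": {"deltas": [{"tx": 0,"ty": 0,"tz": 0,"wx": 0,"wy": 0,"wz": 0,"hand": 0.085},{"tx": 0,"ty": 0,"tz": 0,"wx": 0,"wy": 0,"wz": 0,"hand": 0.085}]}}

```text
time: 21.45
ee_pos: [555.5, -34.6, 167.8]
orientation: [-3.141, 0.0, -3.048]
contact_force: [-0.2, -0.8, -0.2]
opening: 84.6
grasp_force: 0.0
```

Run:
```python
from station import r, eyes
from h import *; import pickle
s=r.sense();print(s["ee_pos"],s["orientation"])
f=eyes.grab_frame("wrist"); T=eyes.grab_frame("top"); pickle.dump((f,T),open("f6.pkl","wb"))
print(proj(f,[563,-33,28],True))
a=cv2.resize(f["pixels"][130:290,170:470],None,fx=2.5,fy=2.5,interpolation=2)
cv2.imwrite("pics/w6.png",a[:,:,::-1]); cv2.imwrite("pics/t6.png",T["pixels"][:,:,::-1])
```

```text
[555.5107323  -34.64995062 167.75750848] [-3.14114538e+00  7.08787434e-05 -3.04761540e+00]
[[318.70043819 198.59331704]]
```

View pics/w6.png

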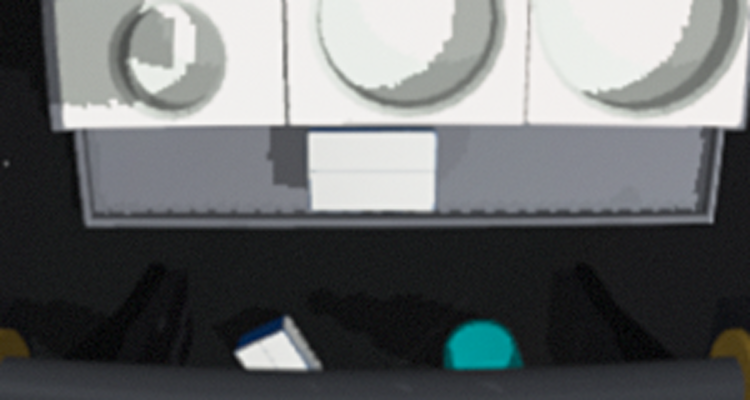

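The crop shows the carton top at crop (309–436, 131–211), squared to the gripper, with free space at both ends. The rear edges of the sockets are visible above it.

Run:
```python
from h import *; import pickle
f,T=pickle.load(open("f6.pkl","rb"))
w=lambda u,v:(170+u/2.5-.3,130+v/2.5-.3)
c=cast(f,[w(*p) for p in((309,133),(436,132),(436,211),(309,211))],28,True); print(c.round(1),c.mean(0).round(1))
print("rear edge",cast(f,[w(55,129),w(288,126),w(527,125)],36,True).round(1))
g=T["pixels"].astype(int); m=np.uint8((g[...,2]>90)&(g[...,2]>g[...,0]+50)); m[:,:150]=0;m[:,260:]=0;m[:180]=0
cn=max(cv2.findContours(m,0,2)[0],key=cv2.contourArea); R=cv2.minAreaRect(cn); print(R,cast(T,R[0],30).round(1)); print(cast(T,cv2.boxPoints(R),30).round(1))
```

```text
[[549.1 -59.9  28. ]
 [543.8  -9.3  28. ]
 [577.1  -5.3  28. ]
 [582.1 -57.5  28. ]] [563. -33.  28.]
rear edge [[ 554.5 -164.9   36. ]
 [ 545.1  -67.8   36. ]
 [ 535.5   25.4   36. ]]
((209.4700927734375, 219.65774536132812), (38.41488265991211, 34.96390151977539), 2.6025619506835938) [[499.4 245.9  30. ]]
[[454.3 287.7  30. ]
 [540.4 298.9  30. ]
 [545.4 203.4  30. ]
 [459.4 194.1  30. ]]
```

Call:
{"method": "jog_arm", "body": {"deltas": [{"tx": -0.0076,"ty": 0.001,"tz": 0.02,"wx": 0,"wy": 0,"wz": 0,"hand": 0.08},{"tx": -0.0076,"ty": 0.001,"tz": 0.055,"wx": 0,"wy": 0,"wz": 0,"hand": 0.08},{"tx": -0.0076,"ty": 0.001,"tz": 0.09,"wx": 0,"wy": 0,"wz": 0,"hand": 0.08},{"tx": -0.0076,"ty": 0.001,"tz": 0.115,"wx": 0,"wy": 0,"wz": 0,"hand": 0.08},{"tx": -0.0076,"ty": 0.001,"tz": 0.125,"wx": 0,"wy": 0,"wz": 0,"hand": 0.08},{"tx": -0.0076,"ty": 0.001,"tz": 0.125,"wx": 0,"wy": 0,"wz": 0,"hand": 0.08},{"tx": -0.0076,"ty": 0.001,"tz": 0.125,"wx": 0,"wy": 0,"wz": 0,"hand": 0.08}]}}

```text
time: 22.25
ee_pos: [564.1, -31.9, 43.9]
orientation: [-3.142, 0.002, -3.046]
contact_force: [0.3, -0.7, 0.4]
opening: 79.5
grasp_force: 0.0
```

Call:
{"method": "jog_arm", "body": {"deltas": [{"tx": 0,"ty": -0.001,"tz": 0.012,"wx": 0,"wy": 0,"wz": 0,"hand": 0.08},{"tx": 0,"ty": -0.001,"tz": 0.024,"wx": 0,"wy": 0,"wz": 0,"hand": 0.08},{"tx": 0,"ty": -0.001,"tz": 0.031,"wx": 0,"wy": 0,"wz": 0,"hand": 0.08},{"tx": 0,"ty": -0.001,"tz": 0.034,"wx": 0,"wy": 0,"wz": 0,"hand": 0.08},{"tx": 0,"ty": -0.001,"tz": 0.034,"wx": 0,"wy": 0,"wz": 0,"hand": 0.07},{"tx": 0,"ty": -0.001,"tz": 0.034,"wx": 0,"wy": 0,"wz": 0,"hand": 0.06},{"tx": 0,"ty": -0.001,"tz": 0.034,"wx": 0,"wy": 0,"wz": 0,"hand": 0.057},{"tx": 0,"ty": -0.001,"tz": 0.034,"wx": 0,"wy": 0,"wz": 0,"hand": 0.04}], "force": 15}}

```text
time: 23.05
ee_pos: [563.6, -32.3, 8.8]
orientation: [3.141, 0.001, -3.046]
contact_force: [0.2, -0.1, -0.0]
opening: 56.0
grasp_force: 0.0
```

Call:
{"method": "jog_arm", "body": {"deltas": [{"tx": 0,"ty": 0,"tz": 0,"wx": 0,"wy": 0,"wz": 0,"hand": 0.04},{"tx": 0,"ty": 0,"tz": 0,"wx": 0,"wy": 0,"wz": 0,"hand": 0.04},{"tx": 0,"ty": 0,"tz": 0,"wx": 0,"wy": 0,"wz": 0,"hand": 0.04}]}}

```text
time: 23.35
ee_pos: [563.6, -32.4, 8.8]
orientation: [3.141, 0.001, -3.046]
contact_force: [-0.3, -1.1, 2.9]
opening: 52.4
grasp_force: 15.0
```

Call:
{"method": "jog_arm", "body": {"deltas": [{"tx": 0,"ty": 0,"tz": -0.01,"wx": 0,"wy": 0,"wz": 0,"hand": 0.04},{"tx": 0,"ty": 0,"tz": -0.03,"wx": 0,"wy": 0,"wz": 0,"hand": 0.04},{"tx": 0,"ty": 0,"tz": -0.055,"wx": 0,"wy": 0,"wz": 0,"hand": 0.04},{"tx": 0.001,"ty": 0.01,"tz": -0.075,"wx": 0,"wy": 0,"wz": 0,"hand": 0.04},{"tx": 0.004,"ty": 0.03,"tz": -0.085,"wx": 0,"wy": 0,"wz": 0,"hand": 0.04},{"tx": 0.008,"ty": 0.06,"tz": -0.085,"wx": 0,"wy": 0,"wz": 0,"hand": 0.04},{"tx": 0.012,"ty": 0.095,"tz": -0.085,"wx": 0,"wy": 0,"wz": 0,"hand": 0.04},{"tx": 0.017,"ty": 0.13,"tz": -0.085,"wx": 0,"wy": 0,"wz": 0,"hand": 0.04}]}}

```text
time: 24.15
ee_pos: [533.5, 96.3, 94.2]
orientation: [3.141, 0.0, -3.047]
contact_force: [1.5, -0.0, -1.2]
opening: 52.5
grasp_force: 15.0
```

Call:
{"method": "jog_arm", "body": {"deltas": [{"tx": 0.005,"ty": 0.035,"tz": 0,"wx": 0,"wy": 0,"wz": 0,"hand": 0.04},{"tx": 0.009,"ty": 0.07,"tz": 0,"wx": 0,"wy": 0,"wz": 0,"hand": 0.04},{"tx": 0.013,"ty": 0.105,"tz": 0,"wx": 0,"wy": 0,"wz": 0,"hand": 0.04},{"tx": 0.017,"ty": 0.133,"tz": 0,"wx": 0,"wy": 0,"wz": 0,"hand": 0.04},{"tx": 0.019,"ty": 0.148,"tz": 0,"wx": 0,"wy": 0,"wz": 0,"hand": 0.04},{"tx": 0.02,"ty": 0.1527,"tz": 0.01,"wx": 0,"wy": 0,"wz": 0,"hand": 0.04},{"tx": 0.02,"ty": 0.1527,"tz": 0.025,"wx": 0,"wy": 0,"wz": 0,"hand": 0.04},{"tx": 0.02,"ty": 0.1527,"tz": 0.035,"wx": 0,"wy": 0,"wz": 0,"hand": 0.04}]}}

```text
time: 24.95
ee_pos: [499.3, 243.3, 56.6]
orientation: [-3.14, -0.001, -3.048]
contact_force: [-0.1, -0.4, -0.8]
opening: 52.3
grasp_force: 15.0
```

Call:
{"method": "jog_arm", "body": {"deltas": [{"tx": 0,"ty": 0,"tz": 0,"wx": 0,"wy": 0,"wz": 0,"hand": 0.04},{"tx": 0,"ty": 0,"tz": 0,"wx": 0,"wy": 0,"wz": 0,"hand": 0.04},{"tx": 0,"ty": 0,"tz": 0,"wx": 0,"wy": 0,"wz": 0,"hand": 0.04}]}}

```text
time: 25.25
ee_pos: [500.0, 245.0, 58.9]
orientation: [3.141, 0.001, -3.047]
contact_force: [0.7, -0.1, -0.3]
opening: 52.2
grasp_force: 15.0
```

Run:
```python
from station import r, eyes
from h import *
s=r.sense();print(s["ee_pos"],s["orientation"])
f=eyes.grab_frame("wrist")
a=f["pixels"][120:300,180:460]
cv2.imwrite("pics/w7.png",cv2.resize(a,None,fx=2.5,fy=2.5)[:,:,::-1])
print(proj(f,[[500,245,30],[500,245,64]],True))
```

```text
[499.95842054 245.00126634  58.89091214] [ 3.14139761e+00  5.10469743e-04 -3.04674463e+00]
[[317.88891108 234.49534418]
 [317.9635988  257.91329602]]
```

View pics/w7.png

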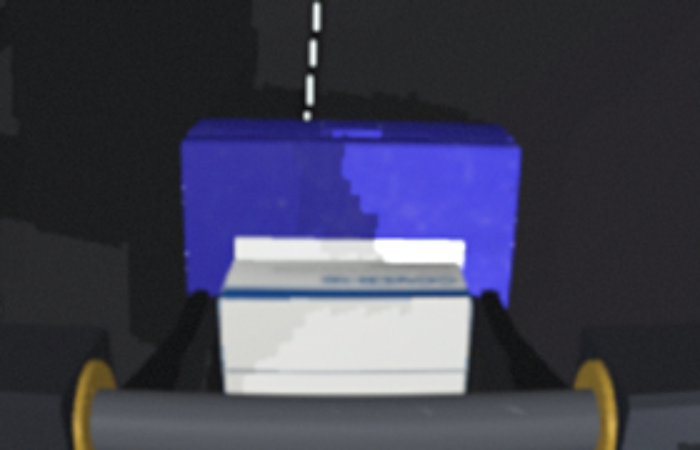

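The carton (crop columns 219–471) is centred over the slide box (183–520), so I lower it.

Call:
{"method": "jog_arm", "body": {"deltas": [{"tx": 0,"ty": 0.001,"tz": 0.01,"wx": 0,"wy": 0,"wz": 0,"hand": 0.04},{"tx": 0,"ty": 0.001,"tz": 0.018,"wx": 0,"wy": 0,"wz": 0,"hand": 0.04},{"tx": 0,"ty": 0.001,"tz": 0.022,"wx": 0,"wy": 0,"wz": 0,"hand": 0.04},{"tx": 0,"ty": 0.001,"tz": 0.024,"wx": 0,"wy": 0,"wz": 0,"hand": 0.04},{"tx": 0,"ty": 0.001,"tz": 0.025,"wx": 0,"wy": 0,"wz": 0,"hand": 0.04},{"tx": 0,"ty": 0.001,"tz": 0.026,"wx": 0,"wy": 0,"wz": 0,"hand": 0.04},{"tx": 0,"ty": 0.001,"tz": 0.026,"wx": 0,"wy": 0,"wz": 0,"hand": 0.04},{"tx": 0,"ty": 0.001,"tz": 0.026,"wx": 0,"wy": 0,"wz": 0,"hand": 0.04}]}}

```text
time: 26.1
ee_pos: [499.5, 246.4, 32.9]
orientation: [3.141, 0.0, -3.046]
contact_force: [-1.0, -0.6, 2.9]
opening: 52.7
grasp_force: 15.0
```

Call:
{"method": "jog_arm", "body": {"deltas": [{"tx": 0,"ty": 0,"tz": 0,"wx": 0,"wy": 0,"wz": 0,"hand": 0.06},{"tx": 0,"ty": 0,"tz": 0,"wx": 0,"wy": 0,"wz": 0,"hand": 0.075},{"tx": 0,"ty": 0,"tz": 0,"wx": 0,"wy": 0,"wz": 0,"hand": 0.08},{"tx": 0,"ty": 0,"tz": 0,"wx": 0,"wy": 0,"wz": 0,"hand": 0.08},{"tx": 0,"ty": 0,"tz": -0.02,"wx": 0,"wy": 0,"wz": 0,"hand": 0.08},{"tx": 0,"ty": 0,"tz": -0.06,"wx": 0,"wy": 0,"wz": 0,"hand": 0.08},{"tx": 0,"ty": 0,"tz": -0.105,"wx": 0,"wy": 0,"wz": 0,"hand": 0.08},{"tx": 0,"ty": 0,"tz": -0.15,"wx": 0,"wy": 0,"wz": 0,"hand": 0.08}]}}

```text
time: 26.9
ee_pos: [499.1, 246.2, 184.1]
orientation: [-3.141, -0.0, -3.046]
contact_force: [-0.4, 0.6, 0.1]
opening: 80.1
grasp_force: 0.0
```

Run:
```python
from station import r, eyes
from h import *
s=r.sense();print(s["ee_pos"],s["orientation"])
a=eyes.grab_frame("top")["pixels"]; 
cv2.imwrite("pics/t8.png",cv2.resize(a[150:320,170:470],None,fx=2.6,fy=2.6,interpolation=2)[:,:,::-1])
f=eyes.grab_frame("side")["pixels"]; cv2.imwrite("pics/s8.png",cv2.resize(f[50:330,230:470],None,fx=2,fy=2)[:,:,::-1])
```

```text
[499.09107114 246.15710422 184.10310742] [-3.14133269e+00 -2.70122509e-04 -3.04599415e+00]
```

View pics/s8.png

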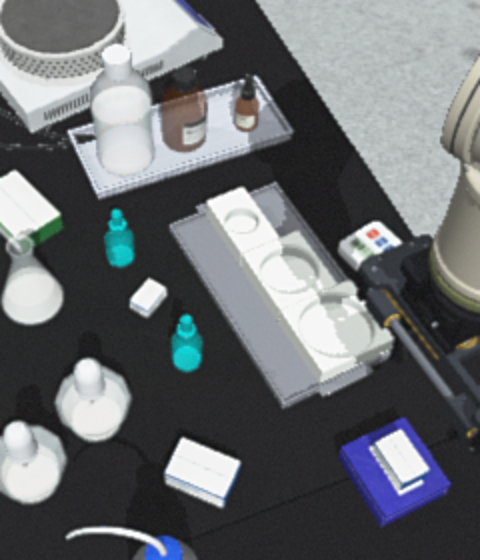

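The side view shows the carton flat in the middle of the slide box at (400,455), and all three bottles upright on the tray. I now return the dropper first.

Call:
{"method": "jog_arm", "body": {"deltas": [{"tx": 0.005,"ty": -0.02,"tz": 0,"wx": 0,"wy": 0,"wz": 0,"hand": 0.06},{"tx": 0.013,"ty": -0.06,"tz": 0,"wx": 0,"wy": 0,"wz": 1,"hand": 0.06},{"tx": 0.022,"ty": -0.105,"tz": 0,"wx": 0,"wy": 0,"wz": 2,"hand": 0.06},{"tx": 0.032,"ty": -0.15,"tz": 0,"wx": 0,"wy": 0,"wz": 3,"hand": 0.06},{"tx": 0.041,"ty": -0.195,"tz": 0,"wx": 0,"wy": 0,"wz": 4.5,"hand": 0.06},{"tx": 0.051,"ty": -0.24,"tz": 0,"wx": 0,"wy": 0,"wz": 5.5,"hand": 0.06},{"tx": 0.06,"ty": -0.285,"tz": 0,"wx": 0,"wy": 0,"wz": 5.5,"hand": 0.06},{"tx": 0.07,"ty": -0.33,"tz": 0,"wx": 0,"wy": 0,"wz": 5.5,"hand": 0.06}]}}

```text
time: 27.8
ee_pos: [459.8, -91.0, 181.6]
orientation: [3.141, -0.001, 3.141]
contact_force: [1.4, 0.7, -0.1]
opening: 60.3
grasp_force: 0.0
```

Call:
{"method": "jog_arm", "body": {"deltas": [{"tx": 0,"ty": 0,"tz": 0,"wx": 0,"wy": 0,"wz": 0,"hand": 0.06},{"tx": 0,"ty": 0,"tz": 0,"wx": 0,"wy": 0,"wz": 0,"hand": 0.06}]}}

```text
time: 28.0
ee_pos: [460.3, -89.8, 181.7]
orientation: [3.141, -0.001, 3.139]
contact_force: [0.7, 0.6, -0.4]
opening: 59.8
grasp_force: 0.0
```

Call:
{"method": "jog_arm", "body": {"deltas": [{"tx": 0.004,"ty": -0.035,"tz": 0,"wx": 0,"wy": 0,"wz": 0,"hand": 0.06},{"tx": 0.009,"ty": -0.08,"tz": 0,"wx": 0,"wy": 0,"wz": 0,"hand": 0.06},{"tx": 0.014,"ty": -0.125,"tz": 0,"wx": 0,"wy": 0,"wz": 0,"hand": 0.06},{"tx": 0.019,"ty": -0.17,"tz": 0,"wx": 0,"wy": 0,"wz": 0,"hand": 0.06},{"tx": 0.022,"ty": -0.2,"tz": 0.01,"wx": 0,"wy": 0,"wz": 0,"hand": 0.06},{"tx": 0.0223,"ty": -0.2064,"tz": 0.05,"wx": 0,"wy": 0,"wz": 0,"hand": 0.06},{"tx": 0.0223,"ty": -0.2064,"tz": 0.05,"wx": 0,"wy": 0,"wz": 0,"hand": 0.06},{"tx": 0.0223,"ty": -0.2064,"tz": 0.05,"wx": 0,"wy": 0,"wz": 0,"hand": 0.06}]}}

```text
time: 28.8
ee_pos: [438.7, -294.0, 132.1]
orientation: [3.141, -0.003, -3.141]
contact_force: [0.2, -0.2, 0.8]
opening: 59.9
grasp_force: 0.0
```

Call:
{"method": "jog_arm", "body": {"deltas": [{"tx": 0.0005,"ty": -0.001,"tz": 0.02,"wx": 0,"wy": 0,"wz": 0,"hand": 0.06},{"tx": 0.0005,"ty": -0.001,"tz": 0.05,"wx": 0,"wy": 0,"wz": 0,"hand": 0.06},{"tx": 0.0005,"ty": -0.001,"tz": 0.08,"wx": 0,"wy": 0,"wz": 0,"hand": 0.06},{"tx": 0.0005,"ty": -0.001,"tz": 0.098,"wx": 0,"wy": 0,"wz": 0,"hand": 0.06},{"tx": 0.0005,"ty": -0.001,"tz": 0.098,"wx": 0,"wy": 0,"wz": 0,"hand": 0.06},{"tx": 0.0005,"ty": -0.001,"tz": 0.098,"wx": 0,"wy": 0,"wz": 0,"hand": 0.06},{"tx": 0.0005,"ty": -0.001,"tz": 0.098,"wx": 0,"wy": 0,"wz": 0,"hand": 0.06}]}}

```text
time: 29.5
ee_pos: [439.9, -296.1, 36.3]
orientation: [-3.141, 0.003, -3.141]
contact_force: [0.1, 0.1, 0.4]
opening: 60.1
grasp_force: 0.0
```

Call:
{"method": "jog_arm", "body": {"deltas": [{"tx": 0.0015,"ty": 0,"tz": 0.0025,"wx": 0,"wy": 0,"wz": 0,"hand": 0.055},{"tx": 0.0015,"ty": 0,"tz": 0.0025,"wx": 0,"wy": 0,"wz": 0,"hand": 0.045},{"tx": 0.0015,"ty": 0,"tz": 0.0025,"wx": 0,"wy": 0,"wz": 0,"hand": 0.04},{"tx": 0.0015,"ty": 0,"tz": 0.0025,"wx": 0,"wy": 0,"wz": 0,"hand": 0.037},{"tx": 0.0015,"ty": 0,"tz": 0.0025,"wx": 0,"wy": 0,"wz": 0,"hand": 0.02},{"tx": 0.0015,"ty": 0,"tz": 0.0025,"wx": 0,"wy": 0,"wz": 0,"hand": 0.02},{"tx": 0.0015,"ty": 0,"tz": 0.0025,"wx": 0,"wy": 0,"wz": 0,"hand": 0.02},{"tx": 0.0015,"ty": 0,"tz": 0.0025,"wx": 0,"wy": 0,"wz": 0,"hand": 0.02}], "force": 20}}

```text
time: 30.3
ee_pos: [437.0, -296.2, 32.0]
orientation: [-3.142, 0.0, 3.141]
contact_force: [-0.2, 0.5, 1.4]
opening: 34.2
grasp_force: 20.0
```

Call:
{"method": "jog_arm", "body": {"deltas": [{"tx": 0,"ty": 0,"tz": -0.01,"wx": 0,"wy": 0,"wz": 0,"hand": 0.02},{"tx": 0,"ty": 0,"tz": -0.03,"wx": 0,"wy": 0,"wz": 0,"hand": 0.02},{"tx": 0,"ty": 0,"tz": -0.055,"wx": 0,"wy": 0,"wz": 0,"hand": 0.02},{"tx": -0.004,"ty": 0.008,"tz": -0.075,"wx": 0,"wy": 0,"wz": 0,"hand": 0.02},{"tx": -0.011,"ty": 0.025,"tz": -0.085,"wx": 0,"wy": 0,"wz": 0,"hand": 0.02},{"tx": -0.023,"ty": 0.05,"tz": -0.085,"wx": 0,"wy": 0,"wz": 0,"hand": 0.02},{"tx": -0.036,"ty": 0.078,"tz": -0.085,"wx": 0,"wy": 0,"wz": 0,"hand": 0.02},{"tx": -0.049,"ty": 0.106,"tz": -0.085,"wx": 0,"wy": 0,"wz": 0,"hand": 0.02}]}}

```text
time: 31.1
ee_pos: [486.3, -189.2, 117.8]
orientation: [3.141, 0.001, 3.141]
contact_force: [0.9, 0.0, -1.0]
opening: 33.6
grasp_force: 20.0
```

Call:
{"method": "jog_arm", "body": {"deltas": [{"tx": -0.013,"ty": 0.028,"tz": 0,"wx": 0,"wy": 0,"wz": 0,"hand": 0.02},{"tx": -0.024,"ty": 0.051,"tz": 0,"wx": 0,"wy": 0,"wz": 0,"hand": 0.02},{"tx": -0.032,"ty": 0.067,"tz": 0,"wx": 0,"wy": 0,"wz": 0,"hand": 0.02},{"tx": -0.035,"ty": 0.073,"tz": 0,"wx": 0,"wy": 0,"wz": 0,"hand": 0.02},{"tx": -0.035,"ty": 0.073,"tz": 0.01,"wx": 0,"wy": 0,"wz": 0,"hand": 0.02},{"tx": -0.035,"ty": 0.073,"tz": 0.025,"wx": 0,"wy": 0,"wz": 0,"hand": 0.02},{"tx": -0.035,"ty": 0.073,"tz": 0.035,"wx": 0,"wy": 0,"wz": 0,"hand": 0.02},{"tx": -0.035,"ty": 0.073,"tz": 0.035,"wx": 0,"wy": 0,"wz": 0,"hand": 0.02}]}}

```text
time: 31.9
ee_pos: [519.2, -118.0, 80.0]
orientation: [-3.141, -0.003, 3.14]
contact_force: [-0.1, -0.1, -0.9]
opening: 33.9
grasp_force: 20.0
```

Call:
{"method": "jog_arm", "body": {"deltas": [{"tx": 0,"ty": 0,"tz": 0,"wx": 0,"wy": 0,"wz": 0,"hand": 0.02},{"tx": 0,"ty": 0,"tz": 0,"wx": 0,"wy": 0,"wz": 0,"hand": 0.02},{"tx": 0,"ty": 0,"tz": 0,"wx": 0,"wy": 0,"wz": 0,"hand": 0.02}]}}

```text
time: 32.2
ee_pos: [521.2, -117.3, 82.4]
orientation: [3.141, 0.001, 3.141]
contact_force: [0.2, -0.7, -0.6]
opening: 33.8
grasp_force: 20.0
```

Call:
{"method": "jog_arm", "body": {"deltas": [{"tx": 0,"ty": 0,"tz": 0.006,"wx": 0,"wy": 0,"wz": 0,"hand": 0.02},{"tx": 0,"ty": 0,"tz": 0.013,"wx": 0,"wy": 0,"wz": 0,"hand": 0.02},{"tx": 0,"ty": 0,"tz": 0.019,"wx": 0,"wy": 0,"wz": 0,"hand": 0.02},{"tx": 0,"ty": 0,"tz": 0.025,"wx": 0,"wy": 0,"wz": 0,"hand": 0.02},{"tx": 0,"ty": 0,"tz": 0.03,"wx": 0,"wy": 0,"wz": 0,"hand": 0.02},{"tx": 0,"ty": 0,"tz": 0.033,"wx": 0,"wy": 0,"wz": 0,"hand": 0.02},{"tx": 0,"ty": 0,"tz": 0.034,"wx": 0,"wy": 0,"wz": 0,"hand": 0.02},{"tx": 0,"ty": 0,"tz": 0.034,"wx": 0,"wy": 0,"wz": 0,"hand": 0.02}]}}

```text
time: 33.0
ee_pos: [520.9, -117.2, 48.0]
orientation: [-3.142, -0.0, 3.141]
contact_force: [0.9, 0.0, 0.2]
opening: 33.9
grasp_force: 20.0
```

Call:
{"method": "jog_arm", "body": {"deltas": [{"tx": 0,"ty": 0,"tz": 0.001,"wx": 0,"wy": 0,"wz": 0,"hand": 0.02},{"tx": 0,"ty": 0,"tz": 0.002,"wx": 0,"wy": 0,"wz": 0,"hand": 0.02},{"tx": 0,"ty": 0,"tz": 0.003,"wx": 0,"wy": 0,"wz": 0,"hand": 0.02},{"tx": 0,"ty": 0,"tz": 0.003,"wx": 0,"wy": 0,"wz": 0,"hand": 0.02}]}}

```text
time: 33.4
ee_pos: [521.4, -117.1, 45.5]
orientation: [3.141, 0.001, 3.141]
contact_force: [-1.0, 1.1, 4.8]
opening: 34.4
grasp_force: 20.0
```

Call:
{"method": "jog_arm", "body": {"deltas": [{"tx": 0,"ty": 0,"tz": 0,"wx": 0,"wy": 0,"wz": 0,"hand": 0.04},{"tx": 0,"ty": 0,"tz": 0,"wx": 0,"wy": 0,"wz": 0,"hand": 0.055},{"tx": 0,"ty": 0,"tz": 0,"wx": 0,"wy": 0,"wz": 0,"hand": 0.065},{"tx": 0,"ty": 0,"tz": 0,"wx": 0,"wy": 0,"wz": 0,"hand": 0.065},{"tx": 0,"ty": 0,"tz": -0.025,"wx": 0,"wy": 0,"wz": 0,"hand": 0.065},{"tx": 0,"ty": 0,"tz": -0.065,"wx": 0,"wy": 0,"wz": 0,"hand": 0.065},{"tx": 0,"ty": 0,"tz": -0.11,"wx": 0,"wy": 0,"wz": 0,"hand": 0.065},{"tx": 0,"ty": 0,"tz": -0.135,"wx": 0,"wy": 0,"wz": 0,"hand": 0.065}]}}

```text
time: 34.2
ee_pos: [521.8, -117.7, 183.1]
orientation: [3.141, 0.003, 3.141]
contact_force: [0.3, 0.7, -0.1]
opening: 65.2
grasp_force: 0.0
```

Call:
{"method": "jog_arm", "body": {"deltas": [{"tx": 0,"ty": -0.02,"tz": 0,"wx": 0,"wy": 0,"wz": 0,"hand": 0.065},{"tx": -0.001,"ty": -0.06,"tz": 0,"wx": 0,"wy": 0,"wz": 0,"hand": 0.065},{"tx": -0.002,"ty": -0.105,"tz": 0,"wx": 0,"wy": 0,"wz": 0,"hand": 0.065},{"tx": -0.003,"ty": -0.15,"tz": 0,"wx": 0,"wy": 0,"wz": 0,"hand": 0.065},{"tx": -0.003,"ty": -0.178,"tz": 0,"wx": 0,"wy": 0,"wz": 0,"hand": 0.065},{"tx": -0.003,"ty": -0.187,"tz": 0.015,"wx": 0,"wy": 0,"wz": 0,"hand": 0.065},{"tx": -0.003,"ty": -0.187,"tz": 0.025,"wx": 0,"wy": 0,"wz": 0,"hand": 0.065},{"tx": -0.003,"ty": -0.187,"tz": 0.025,"wx": 0,"wy": 0,"wz": 0,"hand": 0.065}]}}

```text
time: 35.0
ee_pos: [523.5, -302.0, 152.8]
orientation: [3.139, -0.003, -3.141]
contact_force: [0.8, 0.1, 0.8]
opening: 65.2
grasp_force: 0.0
```

Call:
{"method": "jog_arm", "body": {"deltas": [{"tx": 0,"ty": 0,"tz": 0.01,"wx": 0,"wy": 0,"wz": 0,"hand": 0.065},{"tx": 0,"ty": 0,"tz": 0.03,"wx": 0,"wy": 0,"wz": 0,"hand": 0.065},{"tx": 0,"ty": 0,"tz": 0.045,"wx": 0,"wy": 0,"wz": 0,"hand": 0.065},{"tx": 0,"ty": 0,"tz": 0.051,"wx": 0,"wy": 0,"wz": 0,"hand": 0.065},{"tx": 0,"ty": 0,"tz": 0.051,"wx": 0,"wy": 0,"wz": 0,"hand": 0.065},{"tx": 0,"ty": 0,"tz": 0.051,"wx": 0,"wy": 0,"wz": 0,"hand": 0.065},{"tx": 0,"ty": 0,"tz": 0.051,"wx": 0,"wy": 0,"wz": 0,"hand": 0.065}]}}

```text
time: 35.7
ee_pos: [524.4, -304.4, 104.8]
orientation: [-3.141, 0.001, 3.141]
contact_force: [-0.2, 0.2, -0.4]
opening: 64.8
grasp_force: 0.0
```

Call:
{"method": "jog_arm", "body": {"deltas": [{"tx": 0,"ty": 0,"tz": 0.001,"wx": 0,"wy": 0,"wz": 0,"hand": 0.055},{"tx": 0,"ty": 0,"tz": 0.001,"wx": 0,"wy": 0,"wz": 0,"hand": 0.045},{"tx": 0,"ty": 0,"tz": 0.001,"wx": 0,"wy": 0,"wz": 0,"hand": 0.037},{"tx": 0,"ty": 0,"tz": 0.001,"wx": 0,"wy": 0,"wz": 0,"hand": 0.034},{"tx": 0,"ty": 0,"tz": 0.001,"wx": 0,"wy": 0,"wz": 0,"hand": 0.015},{"tx": 0,"ty": 0,"tz": 0.001,"wx": 0,"wy": 0,"wz": 0,"hand": 0.015},{"tx": 0,"ty": 0,"tz": 0.001,"wx": 0,"wy": 0,"wz": 0,"hand": 0.015},{"tx": 0,"ty": 0,"tz": 0.001,"wx": 0,"wy": 0,"wz": 0,"hand": 0.015}], "force": 35}}

```text
time: 36.5
ee_pos: [524.0, -304.1, 103.0]
orientation: [3.142, 0.0, 3.141]
contact_force: [-0.3, 0.1, 0.3]
opening: 30.3
grasp_force: 35.0
```

Call:
{"method": "jog_arm", "body": {"deltas": [{"tx": 0,"ty": 0,"tz": -0.01,"wx": 0,"wy": 0,"wz": 0,"hand": 0.015},{"tx": 0,"ty": 0,"tz": -0.03,"wx": 0,"wy": 0,"wz": 0,"hand": 0.015},{"tx": 0,"ty": 0,"tz": -0.06,"wx": 0,"wy": 0,"wz": 0,"hand": 0.015},{"tx": 0,"ty": 0,"tz": -0.095,"wx": 0,"wy": 0,"wz": 0,"hand": 0.015},{"tx": 0,"ty": 0,"tz": -0.12,"wx": 0,"wy": 0,"wz": 0,"hand": 0.015},{"tx": 0,"ty": 0,"tz": -0.135,"wx": 0,"wy": 0,"wz": 0,"hand": 0.015},{"tx": 0,"ty": 0.005,"tz": -0.14,"wx": 0,"wy": 0,"wz": 0,"hand": 0.015},{"tx": 0.001,"ty": 0.018,"tz": -0.14,"wx": 0,"wy": 0,"wz": 0,"hand": 0.015}]}}

```text
time: 37.3
ee_pos: [522.4, -286.7, 242.9]
orientation: [-3.141, -0.0, 3.14]
contact_force: [-0.0, 0.9, -4.5]
opening: 30.3
grasp_force: 35.0
```

Call:
{"method": "jog_arm", "body": {"deltas": [{"tx": 0.003,"ty": 0.022,"tz": 0,"wx": 0,"wy": 0,"wz": 0,"hand": 0.015},{"tx": 0.006,"ty": 0.05,"tz": 0,"wx": 0,"wy": 0,"wz": 0,"hand": 0.015},{"tx": 0.009,"ty": 0.082,"tz": 0,"wx": 0,"wy": 0,"wz": 0,"hand": 0.015},{"tx": 0.012,"ty": 0.116,"tz": 0,"wx": 0,"wy": 0,"wz": 0,"hand": 0.015},{"tx": 0.015,"ty": 0.15,"tz": 0,"wx": 0,"wy": 0,"wz": 0,"hand": 0.015},{"tx": 0.018,"ty": 0.184,"tz": 0,"wx": 0,"wy": 0,"wz": 0,"hand": 0.015},{"tx": 0.021,"ty": 0.213,"tz": 0,"wx": 0,"wy": 0,"wz": 0,"hand": 0.015},{"tx": 0.024,"ty": 0.236,"tz": 0,"wx": 0,"wy": 0,"wz": 0,"hand": 0.015}]}}

```text
time: 38.1
ee_pos: [497.9, -47.5, 241.9]
orientation: [3.141, -0.002, -3.139]
contact_force: [0.1, -0.6, -4.2]
opening: 30.1
grasp_force: 35.0
```

Call:
{"method": "jog_arm", "body": {"deltas": [{"tx": 0.0015,"ty": 0.015,"tz": 0,"wx": 0,"wy": 0,"wz": 0,"hand": 0.015},{"tx": 0.0025,"ty": 0.024,"tz": 0,"wx": 0,"wy": 0,"wz": 0,"hand": 0.015},{"tx": 0.0025,"ty": 0.024,"tz": 0.015,"wx": 0,"wy": 0,"wz": 0,"hand": 0.015},{"tx": 0.0025,"ty": 0.024,"tz": 0.04,"wx": 0,"wy": 0,"wz": 0,"hand": 0.015},{"tx": 0.0025,"ty": 0.024,"tz": 0.065,"wx": 0,"wy": 0,"wz": 0,"hand": 0.015},{"tx": 0.0025,"ty": 0.024,"tz": 0.08,"wx": 0,"wy": 0,"wz": 0,"hand": 0.015},{"tx": 0.0025,"ty": 0.024,"tz": 0.085,"wx": 0,"wy": 0,"wz": 0,"hand": 0.015},{"tx": 0.0025,"ty": 0.024,"tz": 0.085,"wx": 0,"wy": 0,"wz": 0,"hand": 0.015}]}}

```text
time: 38.9
ee_pos: [495.9, -26.5, 157.4]
orientation: [-3.141, -0.002, 3.141]
contact_force: [-0.3, 0.2, -3.1]
opening: 30.3
grasp_force: 35.0
```

Call:
{"method": "jog_arm", "body": {"deltas": [{"tx": 0,"ty": 0,"tz": 0,"wx": 0,"wy": 0,"wz": 0,"hand": 0.015},{"tx": 0,"ty": 0,"tz": 0,"wx": 0,"wy": 0,"wz": 0,"hand": 0.015}]}}

```text
time: 39.1
ee_pos: [497.0, -26.2, 158.8]
orientation: [3.141, 0.001, 3.141]
contact_force: [0.4, -0.0, -4.2]
opening: 29.9
grasp_force: 35.0
```

Call:
{"method": "jog_arm", "body": {"deltas": [{"tx": 0,"ty": 0,"tz": 0.008,"wx": 0,"wy": 0,"wz": 0,"hand": 0.015},{"tx": 0,"ty": 0,"tz": 0.016,"wx": 0,"wy": 0,"wz": 0,"hand": 0.015},{"tx": 0,"ty": 0,"tz": 0.022,"wx": 0,"wy": 0,"wz": 0,"hand": 0.015},{"tx": 0,"ty": 0,"tz": 0.028,"wx": 0,"wy": 0,"wz": 0,"hand": 0.015},{"tx": 0,"ty": 0,"tz": 0.034,"wx": 0,"wy": 0,"wz": 0,"hand": 0.015},{"tx": 0,"ty": 0,"tz": 0.038,"wx": 0,"wy": 0,"wz": 0,"hand": 0.015},{"tx": 0,"ty": 0,"tz": 0.039,"wx": 0,"wy": 0,"wz": 0,"hand": 0.015},{"tx": 0,"ty": 0,"tz": 0.039,"wx": 0,"wy": 0,"wz": 0,"hand": 0.015}]}}

```text
time: 39.9
ee_pos: [496.5, -26.2, 119.0]
orientation: [-3.141, -0.0, 3.141]
contact_force: [-0.3, 0.3, -4.4]
opening: 30.1
grasp_force: 35.0
```

Call:
{"method": "jog_arm", "body": {"deltas": [{"tx": 0,"ty": 0,"tz": 0.001,"wx": 0,"wy": 0,"wz": 0,"hand": 0.015},{"tx": 0,"ty": 0,"tz": 0.002,"wx": 0,"wy": 0,"wz": 0,"hand": 0.015},{"tx": 0,"ty": 0,"tz": 0.003,"wx": 0,"wy": 0,"wz": 0,"hand": 0.015},{"tx": 0,"ty": 0,"tz": 0.003,"wx": 0,"wy": 0,"wz": 0,"hand": 0.015}]}}

```text
time: 40.3
ee_pos: [496.9, -26.1, 116.5]
orientation: [3.141, 0.001, 3.141]
contact_force: [-1.4, -0.1, 2.6]
opening: 30.3
grasp_force: 35.0
```

Seated. I release, rise and go to the large bottle.

Call:
{"method": "jog_arm", "body": {"deltas": [{"tx": 0,"ty": 0,"tz": 0,"wx": 0,"wy": 0,"wz": 0,"hand": 0.035},{"tx": 0,"ty": 0,"tz": 0,"wx": 0,"wy": 0,"wz": 0,"hand": 0.05},{"tx": 0,"ty": 0,"tz": 0,"wx": 0,"wy": 0,"wz": 0,"hand": 0.07},{"tx": 0,"ty": 0,"tz": 0,"wx": 0,"wy": 0,"wz": 0,"hand": 0.07},{"tx": 0,"ty": 0,"tz": -0.025,"wx": 0,"wy": 0,"wz": 0,"hand": 0.07},{"tx": 0,"ty": 0,"tz": -0.065,"wx": 0,"wy": 0,"wz": 0,"hand": 0.07},{"tx": 0,"ty": 0,"tz": -0.105,"wx": 0,"wy": 0,"wz": 0,"hand": 0.07},{"tx": 0,"ty": 0,"tz": -0.125,"wx": 0,"wy": 0,"wz": 0,"hand": 0.07}]}}

```text
time: 41.1
ee_pos: [497.5, -26.4, 244.2]
orientation: [3.14, 0.003, 3.141]
contact_force: [0.8, 1.2, -0.2]
opening: 69.6
grasp_force: 0.0
```

Call:
{"method": "jog_arm", "body": {"deltas": [{"tx": -0.01,"ty": -0.025,"tz": 0,"wx": 0,"wy": 0,"wz": 0,"hand": 0.07},{"tx": -0.028,"ty": -0.065,"tz": 0,"wx": 0,"wy": 0,"wz": 0,"hand": 0.07},{"tx": -0.046,"ty": -0.107,"tz": 0,"wx": 0,"wy": 0,"wz": 0,"hand": 0.07},{"tx": -0.064,"ty": -0.149,"tz": 0,"wx": 0,"wy": 0,"wz": 0,"hand": 0.07},{"tx": -0.082,"ty": -0.191,"tz": 0,"wx": 0,"wy": 0,"wz": 0,"hand": 0.07},{"tx": -0.1,"ty": -0.232,"tz": 0,"wx": 0,"wy": 0,"wz": 0,"hand": 0.07},{"tx": -0.113,"ty": -0.26,"tz": 0,"wx": 0,"wy": 0,"wz": 0,"hand": 0.07},{"tx": -0.118,"ty": -0.272,"tz": 0,"wx": 0,"wy": 0,"wz": 0,"hand": 0.07}]}}

```text
time: 41.9
ee_pos: [614.1, -301.6, 239.9]
orientation: [-3.14, -0.002, 3.138]
contact_force: [-0.8, -0.0, 0.2]
opening: 70.2
grasp_force: 0.0
```

Call:
{"method": "jog_arm", "body": {"deltas": [{"tx": 0,"ty": 0,"tz": 0,"wx": 0,"wy": 0,"wz": 0,"hand": 0.07},{"tx": 0,"ty": 0,"tz": 0,"wx": 0,"wy": 0,"wz": 0,"hand": 0.07},{"tx": 0,"ty": 0,"tz": 0,"wx": 0,"wy": 0,"wz": 0,"hand": 0.07}]}}

```text
time: 42.2
ee_pos: [614.6, -296.8, 241.1]
orientation: [3.141, 0.0, -3.14]
contact_force: [-0.9, 0.2, 0.1]
opening: 70.0
grasp_force: 0.0
```

Call:
{"method": "jog_arm", "body": {"deltas": [{"tx": 0,"ty": -0.001,"tz": 0.015,"wx": 0,"wy": 0,"wz": 0,"hand": 0.07},{"tx": 0,"ty": -0.001,"tz": 0.04,"wx": 0,"wy": 0,"wz": 0,"hand": 0.07},{"tx": 0,"ty": -0.001,"tz": 0.062,"wx": 0,"wy": 0,"wz": 0,"hand": 0.07},{"tx": 0,"ty": -0.001,"tz": 0.0735,"wx": 0,"wy": 0,"wz": 0,"hand": 0.07},{"tx": 0,"ty": -0.001,"tz": 0.0735,"wx": 0,"wy": 0,"wz": 0,"hand": 0.065},{"tx": 0,"ty": -0.001,"tz": 0.0735,"wx": 0,"wy": 0,"wz": 0,"hand": 0.055},{"tx": 0,"ty": -0.001,"tz": 0.0735,"wx": 0,"wy": 0,"wz": 0,"hand": 0.045},{"tx": 0,"ty": -0.001,"tz": 0.0735,"wx": 0,"wy": 0,"wz": 0,"hand": 0.04}], "force": 35}}

```text
time: 43.0
ee_pos: [614.8, -299.5, 168.5]
orientation: [-3.141, 0.001, 3.141]
contact_force: [-0.6, 0.6, 1.5]
opening: 48.5
grasp_force: 0.0
```

Call:
{"method": "jog_arm", "body": {"deltas": [{"tx": 0,"ty": 0,"tz": 0,"wx": 0,"wy": 0,"wz": 0,"hand": 0.036},{"tx": 0,"ty": 0,"tz": 0,"wx": 0,"wy": 0,"wz": 0,"hand": 0.02},{"tx": 0,"ty": 0,"tz": 0,"wx": 0,"wy": 0,"wz": 0,"hand": 0.02},{"tx": 0,"ty": 0,"tz": 0,"wx": 0,"wy": 0,"wz": 0,"hand": 0.02}]}}

```text
time: 43.4
ee_pos: [614.7, -298.9, 167.8]
orientation: [3.141, 0.0, -3.141]
contact_force: [-0.2, 1.7, 3.7]
opening: 34.8
grasp_force: 35.0
```

Call:
{"method": "jog_arm", "body": {"deltas": [{"tx": 0,"ty": 0,"tz": -0.01,"wx": 0,"wy": 0,"wz": 0,"hand": 0.02},{"tx": 0,"ty": 0,"tz": -0.03,"wx": 0,"wy": 0,"wz": 0,"hand": 0.02},{"tx": 0,"ty": 0,"tz": -0.06,"wx": 0,"wy": 0,"wz": 0,"hand": 0.02},{"tx": 0,"ty": 0,"tz": -0.095,"wx": 0,"wy": 0,"wz": 0,"hand": 0.02},{"tx": 0,"ty": 0,"tz": -0.13,"wx": 0,"wy": 0,"wz": 0,"hand": 0.02},{"tx": 0,"ty": 0,"tz": -0.15,"wx": 0,"wy": 0,"wz": 0,"hand": 0.02},{"tx": 0,"ty": 0,"tz": -0.16,"wx": 0,"wy": 0,"wz": 0,"hand": 0.02},{"tx": 0,"ty": 0,"tz": -0.162,"wx": 0,"wy": 0,"wz": 0,"hand": 0.02}]}}

```text
time: 44.2
ee_pos: [614.4, -299.6, 330.1]
orientation: [-3.141, 0.001, 3.141]
contact_force: [0.7, -0.6, -4.5]
opening: 34.7
grasp_force: 34.9
```

Call:
{"method": "jog_arm", "body": {"deltas": [{"tx": 0.002,"ty": 0.005,"tz": 0,"wx": 0,"wy": 0,"wz": 0,"hand": 0.02},{"tx": 0.006,"ty": 0.016,"tz": 0,"wx": 0,"wy": 0,"wz": 0,"hand": 0.02},{"tx": 0.013,"ty": 0.034,"tz": 0,"wx": 0,"wy": 0,"wz": 0,"hand": 0.02},{"tx": 0.022,"ty": 0.06,"tz": 0,"wx": 0,"wy": 0,"wz": 0,"hand": 0.02},{"tx": 0.033,"ty": 0.09,"tz": 0,"wx": 0,"wy": 0,"wz": 0,"hand": 0.02},{"tx": 0.045,"ty": 0.122,"tz": 0,"wx": 0,"wy": 0,"wz": 0,"hand": 0.02},{"tx": 0.057,"ty": 0.154,"tz": 0,"wx": 0,"wy": 0,"wz": 0,"hand": 0.02},{"tx": 0.069,"ty": 0.186,"tz": 0,"wx": 0,"wy": 0,"wz": 0,"hand": 0.02}]}}

```text
time: 45.0
ee_pos: [544.1, -111.3, 327.7]
orientation: [3.141, -0.003, -3.141]
contact_force: [0.9, 0.4, -3.5]
opening: 34.8
grasp_force: 34.9
```

Call:
{"method": "jog_arm", "body": {"deltas": [{"tx": 0.012,"ty": 0.032,"tz": 0,"wx": 0,"wy": 0,"wz": 0,"hand": 0.02},{"tx": 0.024,"ty": 0.064,"tz": 0,"wx": 0,"wy": 0,"wz": 0,"hand": 0.02},{"tx": 0.035,"ty": 0.094,"tz": 0,"wx": 0,"wy": 0,"wz": 0,"hand": 0.02},{"tx": 0.045,"ty": 0.122,"tz": 0,"wx": 0,"wy": 0,"wz": 0,"hand": 0.02},{"tx": 0.053,"ty": 0.146,"tz": 0,"wx": 0,"wy": 0,"wz": 0,"hand": 0.02},{"tx": 0.06,"ty": 0.165,"tz": 0,"wx": 0,"wy": 0,"wz": 0,"hand": 0.02},{"tx": 0.064,"ty": 0.176,"tz": 0,"wx": 0,"wy": 0,"wz": 0,"hand": 0.02},{"tx": 0.064,"ty": 0.178,"tz": 0,"wx": 0,"wy": 0,"wz": 0,"hand": 0.02}]}}

```text
time: 45.8
ee_pos: [480.6, 66.2, 328.6]
orientation: [-3.142, -0.001, -3.139]
contact_force: [0.2, -0.3, -3.8]
opening: 34.6
grasp_force: 34.9
```

Call:
{"method": "jog_arm", "body": {"deltas": [{"tx": 0,"ty": 0,"tz": 0.01,"wx": 0,"wy": 0,"wz": 0,"hand": 0.02},{"tx": 0,"ty": 0,"tz": 0.03,"wx": 0,"wy": 0,"wz": 0,"hand": 0.02},{"tx": 0,"ty": 0,"tz": 0.06,"wx": 0,"wy": 0,"wz": 0,"hand": 0.02},{"tx": 0,"ty": 0,"tz": 0.085,"wx": 0,"wy": 0,"wz": 0,"hand": 0.02},{"tx": 0,"ty": 0,"tz": 0.1,"wx": 0,"wy": 0,"wz": 0,"hand": 0.02},{"tx": 0,"ty": 0,"tz": 0.105,"wx": 0,"wy": 0,"wz": 0,"hand": 0.02},{"tx": 0,"ty": 0,"tz": 0.105,"wx": 0,"wy": 0,"wz": 0,"hand": 0.02},{"tx": 0,"ty": 0,"tz": 0.105,"wx": 0,"wy": 0,"wz": 0,"hand": 0.02}]}}

```text
time: 46.6
ee_pos: [482.0, 64.4, 225.1]
orientation: [3.141, 0.001, 3.141]
contact_force: [0.5, 0.0, -4.3]
opening: 35.1
grasp_force: 34.9
```

Call:
{"method": "jog_arm", "body": {"deltas": [{"tx": 0,"ty": 0.001,"tz": 0.008,"wx": 0,"wy": 0,"wz": 0,"hand": 0.02},{"tx": 0,"ty": 0.001,"tz": 0.016,"wx": 0,"wy": 0,"wz": 0,"hand": 0.02},{"tx": 0,"ty": 0.001,"tz": 0.023,"wx": 0,"wy": 0,"wz": 0,"hand": 0.02},{"tx": 0,"ty": 0.001,"tz": 0.03,"wx": 0,"wy": 0,"wz": 0,"hand": 0.02},{"tx": 0,"ty": 0.001,"tz": 0.036,"wx": 0,"wy": 0,"wz": 0,"hand": 0.02},{"tx": 0,"ty": 0.001,"tz": 0.04,"wx": 0,"wy": 0,"wz": 0,"hand": 0.02},{"tx": 0,"ty": 0.001,"tz": 0.041,"wx": 0,"wy": 0,"wz": 0,"hand": 0.02},{"tx": 0,"ty": 0.001,"tz": 0.041,"wx": 0,"wy": 0,"wz": 0,"hand": 0.02}]}}

```text
time: 47.4
ee_pos: [481.5, 65.8, 183.5]
orientation: [-3.142, -0.0, 3.141]
contact_force: [-0.9, 0.0, -4.0]
opening: 34.6
grasp_force: 34.9
```

Call:
{"method": "jog_arm", "body": {"deltas": [{"tx": 0,"ty": 0,"tz": 0.001,"wx": 0,"wy": 0,"wz": 0,"hand": 0.02},{"tx": 0,"ty": 0,"tz": 0.002,"wx": 0,"wy": 0,"wz": 0,"hand": 0.02},{"tx": 0,"ty": 0,"tz": 0.003,"wx": 0,"wy": 0,"wz": 0,"hand": 0.02},{"tx": 0,"ty": 0,"tz": 0.003,"wx": 0,"wy": 0,"wz": 0,"hand": 0.02}]}}

```text
time: 47.8
ee_pos: [482.1, 66.1, 181.2]
orientation: [3.141, 0.001, 3.141]
contact_force: [-0.6, 0.3, 4.0]
opening: 34.7
grasp_force: 34.9
```

Call:
{"method": "jog_arm", "body": {"deltas": [{"tx": 0,"ty": 0,"tz": 0,"wx": 0,"wy": 0,"wz": 0,"hand": 0.04},{"tx": 0,"ty": 0,"tz": 0,"wx": 0,"wy": 0,"wz": 0,"hand": 0.055},{"tx": 0,"ty": 0,"tz": 0,"wx": 0,"wy": 0,"wz": 0,"hand": 0.07},{"tx": 0,"ty": 0,"tz": 0,"wx": 0,"wy": 0,"wz": 0,"hand": 0.07},{"tx": 0,"ty": 0,"tz": -0.02,"wx": 0,"wy": 0,"wz": 0,"hand": 0.07},{"tx": 0,"ty": 0,"tz": -0.055,"wx": 0,"wy": 0,"wz": 0,"hand": 0.07},{"tx": 0,"ty": 0,"tz": -0.095,"wx": 0,"wy": 0,"wz": 0,"hand": 0.07},{"tx": 0,"ty": 0,"tz": -0.13,"wx": 0,"wy": 0,"wz": 0,"hand": 0.07}]}}

```text
time: 48.6
ee_pos: [481.4, 65.6, 312.3]
orientation: [3.141, 0.0, 3.141]
contact_force: [0.7, 0.6, -0.1]
opening: 69.4
grasp_force: 0.0
```

Run:
```python
from station import r, eyes
from h import *
f=eyes.grab_frame("wrist")["pixels"]; s=eyes.grab_frame("side")["pixels"]
a=cv2.resize(s[130:320,310:480],None,fx=2.2,fy=2.2); b=cv2.resize(f[100:290,140:500],None,fx=1.1,fy=1.1); b=cv2.copyMakeBorder(b,0,a.shape[0]-b.shape[0],0,0,0)
cv2.imwrite("pics/end.png",np.hstack([a,b])[:,:,::-1])
```

```text
(no output)
```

View pics/end.png

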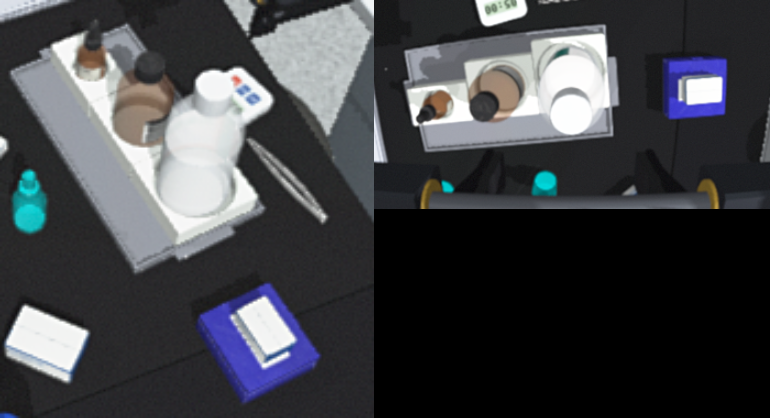

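The final picture shows all three bottles upright and fully seated in their sockets, at about (92,60), (147,110) and (200,160). The carton lies flat on the middle of the slide box at (266,328), and the gripper is clear.

```bash
python3 -c "
from station import r
print(r.sign_off())"
```

```text
the job is handed in; nothing more can be done
None
```

The job is handed in at about 49 s of the 147 s allowed: the carton lies on the middle of the slide box and all three bottles are back upright in their own sockets, as far as the last pictures and contact readings show; the hand-in returned no verdict.

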